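Set recalibrated weights out in order of size

TASK

The balance's four calibration weights have come back from recalibration in the wooden transit case. Slide its clear lid fully open, then lift the weights out one at a time and stand them upright in the row of recesses of the dark wooden weight stand in order of size, each in the recess made for it, from the smallest weight in the smallest recess to the largest in the largest. Set them down gently, never dropping or toppling one, and do not disturb the small glass beaker between case and stand.

Things in the scene. Friction and masses are not known exactly. Their poses are not given: they have to be found in the camera images.
- weight_50: the smallest of four plain steel calibration weights, 50 g: an upright cylinder 19 mm in diameter and 18 mm high, then a thin neck and a round lifting knob 13 mm in diameter whose straight side spans 2 to 6 mm below the top; 31 mm high in all. Origin: centre of its underside; z up when it stands
- weight_100: the second smallest of four plain steel calibration weights, 100 g: an upright cylinder 25 mm in diameter and 22 mm high, then a thin neck and a round lifting knob 16 mm in diameter whose straight side spans 2 to 6 mm below the top; 37 mm high in all. Origin: centre of its underside; z up when it stands
- weight_200: the second largest of four plain steel calibration weights, 200 g: an upright cylinder 32 mm in diameter and 27 mm high, then a thin neck and a round lifting knob 20 mm in diameter whose straight side spans 2 to 6 mm below the top; 44 mm high in all. Origin: centre of its underside; z up when it stands
- weight_500: the largest of four plain steel calibration weights, 500 g: an upright cylinder 42 mm in diameter and 34 mm high, then a thin neck and a round lifting knob 24 mm in diameter whose straight side spans 2 to 6 mm below the top; 54 mm high in all. Origin: centre of its underside; z up when it stands
- case: light wooden transit case, fixed, 162 x 166 x 76 mm; origin: centre of its underside, +x to its rear, where the lid opens. Four equal recesses, 48 mm wide, at x and y = +-31 mm, floors 8 mm above the bench, rims 12 mm; a weight in each, which one varies. Inside walls at x and y = +-73 mm; side (+-y) and front (-x) walls 76 mm high, rear 66 mm
- lid (a joint): the case's clear flat lid, which runs in grooves of the side walls along the case's +x: m of travel, 0 = shut, 0.150 = fully open at its stop, front edge over the rear wall. Stays where it is left; friction about 1.5 N. Underside 67 mm, top 71 mm above the bench; open, it sticks out behind the case
- lid_bar (a point): middle of the top of the lid's white grip bar, 89 mm above the bench. The bar is 12 mm thick along the case's x, 56 mm long along its y, 18 mm tall above the lid, on a 24 x 66 x 3 mm foot; 60 mm in front of the case's centre when shut, it moves with the lid
- stand: dark wooden weight stand, fixed, 72 x 222 x 18 mm, turned to any angle; origin: centre of its underside. A row of four round recesses, 5 mm deep (floors 13 mm above the bench), along its y axis at x = 0: 29 mm wide at y = -78 mm, 35 at -26, 42 at +26, 52 at +78; each is 10 mm wider than its weight
- beaker: bystander: small empty glass beaker, 45 mm wide, 52 mm high, loose, at the back between stand and case. Origin: centre of its underside

How it is judged:
On the way:
1. the lid has been slid fully open, to within 15 mm of its stop (value of joint lid above 0.135 m), for 0.2 s.
At the end, for the whole second after the job is handed in: Each weight stands upright (within 0.08 rad) on the floor of its own recess (underside 10 to 15.5 mm above the stand's underside), within 8 mm of its centre along the stand's x and y: 50 g in the 29 mm, 100 g in the 35 mm, 200 g in the 42 mm, 500 g in the 52 mm recess; all released and at rest (x of weight_50 in the frame of stand between -0.008 and 0.008 m and y of weight_50 in the frame of stand between -0.086 and -0.07 m and z of weight_50 in the frame of stand between 0.01 and 0.0155 m and angle between each of weight_50, weight_100, weight_200, weight_500's own z axis and vertical below 0.08 rad and linear speed of each of weight_50, weight_100, weight_200, weight_500 below 0.02 m/s and contact force between each of weight_50, weight_100, weight_200, weight_500 and the fingers below 0.05 N and x of weight_100 in the frame of stand between -0.008 and 0.008 m and y of weight_100 in the frame of stand between -0.034 and -0.018 m and z of weight_100 in the frame of stand between 0.01 and 0.0155 m and x of weight_200 in the frame of stand between -0.008 and 0.008 m and y of weight_200 in the frame of stand between 0.018 and 0.034 m and z of weight_200 in the frame of stand between 0.01 and 0.0155 m and x of weight_500 in the frame of stand between -0.008 and 0.008 m and y of weight_500 in the frame of stand between 0.07 and 0.086 m and z of weight_500 in the frame of stand between 0.01 and 0.0155 m); the robot touches nothing.
It fails at once if a weight topples (leans more than 0.8 rad) (angle between any of weight_50, weight_100, weight_200, weight_500's own z axis and vertical above 0.8 rad).
It fails at once if a weight is dropped: it moves faster than 0.6 m/s with nothing touching it (a fall of about 2 cm) ((linear speed of weight_50 above 0.6 m/s and contact force between weight_50 and anything else below 0.01 N) or (linear speed of weight_100 above 0.6 m/s and contact force between weight_100 and anything else below 0.01 N) or (linear speed of weight_200 above 0.6 m/s and contact force between weight_200 and anything else below 0.01 N) or (linear speed of weight_500 above 0.6 m/s and contact force between weight_500 and anything else below 0.01 N)).
It fails at once if the beaker is pushed more than 25 mm or tipped over (distance of beaker from where it was at the start of the episode above 0.025 m or angle between beaker's own z axis and vertical above 0.4 rad).
It also fails if it takes over 99 s, if anything falls off the work surface, if the arm or the gripper's body presses on something with over 40 N, if the wrist force passes 120 N, or if a joint passes its speed limit or range.

ROBOT

A 6-joint arm with a two-finger parallel gripper is mounted at the origin on the work surface; the furniture and walls round the work are solid. World frame = base frame: x ahead of the robot, y to its left, z up, the work surface at z = 0. Lengths are in m, angles in rad, forces in N, time in s.
With the tool pointing down it reaches from about 0.35 to 0.775 m from the base axis. Payload 7.3 kg.
Tool frame: the origin (TCP) lies midway between the tips of the shut fingers; the grasp point (between the pads) lies 19 mm behind it; z points along the fingers, y is the line along which they close (so a half turn about z gives the same grasp; the last joint's range is limited). The gripper opens to 92 mm and grips with 3 to 60 N. Pads are 19 mm wide; open, the fingers measure 130 mm over their backs; the gripper's body (75 mm by 190 mm) begins 47 mm behind the grasp point.
Start: joints at [-1.432, 0.342, 1.524, -0, 1.275, -0.146], TCP at [0.148, -0.504, 0.227] pointing down, gripper open.
Joint ranges: [-2.53, 2.53], [-0.77, 2.02], [0.04, 2.7], [-1, 4.14], [0.28, 2.66], [-3.11, 3.11]. Speed limits (rad/s): [2.57, 2.57, 3.14, 3.14, 3.14, 3.14].

INTERFACE

Orientations are given as [roll, pitch, yaw] about the fixed x, y, z axes, in that order (R = Rz(yaw) Ry(pitch) Rx(roll)).
In Python, from cell import robot, read_camera, camera_params, nets gives the robot as it stands. The module is installed in compiled form; this text tells all that it offers.
- The arm moves only by the tool step_arm, never from a script. Its argument "steps" is a list of rows, each an object of numbers: "x", "y", "z": the shift along the tool's x, y, z as a fraction of full scale; "rx", "ry", "rz": the turn, a rotation vector about the tool's x, y, z as a fraction of full scale; "claw": the opening, from -1 (shut) to 1 (fully open). In form: [{"x": .., "y": .., "z": .., "rx": .., "ry": .., "rz": .., "claw": ..}, ...]. A call has 1 to 12 rows; each row is the pose to reach, as a shift and turn from the pose commanded when the call began, along the tool's axes at that moment; what a row does not reach only later rows make up. Full scale, the value 1, is 750 mm for a shift and pi/4 rad for a turn. A row lasts 1/12 s, in which the tool goes at most 41.7 mm and 7.16 degrees, less where a joint would pass 70% of its speed; a pose out of reach is approached as far as the arm can. A call with a number of a shift or a turn outside -1 to 1 is refused whole. A call with a gripper value outside its range is refused whole. The fingers move at their own pace and stop on an object; "squeeze" is the grip in N (left out, the last holds). Time passes only in rows, so rows that repeat a pose let the fingers close. It gives the time, the measured TCP pose, the force, the opening and the grip force at its end, in the units of the state.
- robot.observe(): the state, without advancing time (a new reading comes with each control period).
- read_camera(name): name is "scene" or "top" or "wrist"; returns (picture, depth): 384x512x3 uint8, blue, green, red; 384x512 float32, m along the optical axis (not along the pixel's ray), 0 where there is no reading.
- camera_params(name): a dict with "fx", "fy", "cx", "cy" (pixels), "R" (3x3) and "t" (3): a world point X has camera coordinates R X + t; the wrist camera has in their place "hand_eye" (4x4, takes a point from camera to tool coordinates, whose origin is the TCP and whose axes are the flange's). Camera axes: x right, y down, z forward; pixel columns grow to the right and rows downward; lengths in m; the calibration is good to about 2 mm. The wrist camera is an equidistant fisheye: a pixel r from the principal point sees the ray r / f radians off the axis. A picture is of the moment at which its call begins: read the wrist's pose just before it. camera_params takes no time and is no camera call.
- robot.hand_in(): hands the job in; it is judged then, once.
Trained networks look in the newest picture that a camera, given by its name, has taken for a name from the list of things; names that differ only in an ending like _2 or _b are one class to them, and where a whole thing is asked for, a point or a joint stands for the part that bears it (a point fixed in the world has none). Each returns a list of dicts, best first, with "conf" (0 to 1); they miss things now and then, are a little off and sometimes report something else, mostly with a low value. They report only what shows in the picture. A call takes as long as a camera call.
- nets.masks_of(camera, query): "region" (384x512 bool, what is visible of it) and "box" ([left, top, right, bottom] in pixels, round what is visible of it).
- nets.landmark_of(camera, query): "pixel" ([row, column] in pixels: a listed point, or the origin of a listed thing).
The state is a dict: "time": time; "qpos": joint angles; "qvel": joint speeds; "joint_efforts": joint torques, N m; "tool_pos": TCP position; "tool_rot": TCP orientation; "contact_force": force on the tool from outside, world axes, zero at the start; "torque": the same for the moment, N m; "opening": finger opening in m; "grip_force": force on a finger pad.
Only numpy, scipy, OpenCV 4.12 (cv2) and the standard library are available. Lean on these libraries where they do the work, as an engineer would, in place of code of your own. Each camera call takes 0.05 s, during which the arm holds its last target. There are 200 camera calls.

## Working session

There is one attempt and no reset: what is moved stays moved. The work goes in short steps, Python scripts to look and compute and a tool call to move; the robot and the scene stay as the last step left them, time stands still between calls to the robot, and variables do not carry over. Pictures are saved under pics/ and viewed, at most 14 in all, crops included, and the job is handed in when it is done.

Besides the shell and the picture viewer there is one more tool, called after ">>>" by a JSON object that holds its "op" and its "data", one argument or row to a line. step_arm: Moves the arm, as the interface text tells. Its arguments: {"type":"object","properties":{"steps":{"type":"array","items":{"type":"object","properties":{"x":{"type":"number","minimum":-1,"maximum":1},"y":{"type":"number","minimum":-1,"maximum":1},"z":{"type":"number","minimum":-1,"maximum":1},"rx":{"type":"number","minimum":-1,"maximum":1},"ry":{"type":"number","minimum":-1,"maximum":1},"rz":{"type":"number","minimum":-1,"maximum":1},"claw":{"type":"number"}}}},"squeeze":{"type":"number"}},"required":["steps"]}

```bash
mkdir -p pics; cat > h.py <<'E'
import numpy as np, cv2
from cell import robot, read_camera, camera_params, nets
from scipy.spatial.transform import Rotation as Ro
def T():
    s=robot.observe(); M=np.eye(4); M[:3,:3]=Ro.from_euler('xyz',s['tool_rot']).as_matrix(); M[:3,3]=s['tool_pos']; return M
def ray(cam,px):  # px row,col -> origin, dir world
    p=camera_params(cam); u=(px[1]-p['cx'])/p['fx']; v=(px[0]-p['cy'])/p['fy']
    if cam=='wrist':
        r=np.hypot(u,v); k=np.sin(r)/r if r>1e-9 else 1; d=np.array([u*k,v*k,np.cos(r)])
        M=T()@np.array(p['hand_eye']); return M[:3,3],M[:3,:3]@d
    R=np.array(p['R']); return -R.T@np.array(p['t']), R.T@np.array([u,v,1.])
def atz(cam,px,z):
    o,d=ray(cam,px); return o+d*(z-o[2])/d[2]
def depthpt(cam,px,D):
    o,d=ray(cam,px); return o+d*D[int(round(px[0])),int(round(px[1]))]
E
python3 - <<'E'
from h import *
print(robot.observe())
for c in ['scene','top','wrist']:
    p,D=read_camera(c); cv2.imwrite(f'pics/{c}0.png',p); np.save(f'{c}0.npy',D)
    print(c,camera_params(c))
    for q in ['case','lid_bar','stand','beaker','weight_50','weight_100','weight_200','weight_500']:
        try:
            r=nets.landmark_of(c,q); print(c,q,[(np.round(a['pixel'],1).tolist(),round(a['conf'],2)) for a in r[:2]])
        except Exception as e: print(q,e)
E
```

```text
{'time': 0.0, 'qpos': array([-1.43196974e+00,  3.42720164e-01,  1.52504309e+00,  2.16989054e-05,
        1.27537739e+00, -1.46036699e-01]), 'qvel': array([-0.00036806, -0.00012393,  0.00109117, -0.00014888, -0.00199598,
       -0.0005789 ]), 'joint_efforts': array([ 1.32117730e-03, -4.31239271e+01, -2.44222820e+01,  7.18768453e-02,
        5.58445835e-02, -1.37068182e-04]), 'tool_pos': array([ 0.14749041, -0.50342726,  0.22603719]), 'tool_rot': array([-3.14006417e+00, -2.45788060e-04,  2.84856768e-01]), 'contact_force': array([ 0.39873247, -0.17735575,  0.50565571]), 'torque': array([ 0.04701529,  0.02071119, -0.02509596]), 'grip_force': 0.0, 'opening': 0.09190851099969195}
scene {'fx': 346.652303870552, 'fy': 346.652303870552, 'cx': 258.7294461761498, 'cy': 198.23284659791324, 'R': array([[ 0.11400493,  0.99347776,  0.0021964 ],
       [ 0.45987311, -0.05081204, -0.88652967],
       [-0.8806359 ,  0.10207882, -0.46266653]]), 't': array([-0.08204691, -0.15970749,  1.36960117])}
scene case [([238.7, 209.2], 0.71)]
scene lid_bar [([196.7, 213.8], 0.91)]
scene stand [([219.6, 307.4], 0.
[... 608 characters left out ...]
 [([147.8, 227.9], 0.82)]
top weight_50 []
top weight_100 []
top weight_200 []
top weight_500 []
wrist {'fx': 297.3186396354542, 'fy': 297.3186396354542, 'cx': 253.39717190437736, 'cy': 189.32496347869417, 'hand_eye': array([[ 5.89837191e-04, -9.59058870e-01, -2.83206173e-01,
         7.73013424e-02],
       [ 9.99999545e-01,  3.53307556e-04,  8.86259554e-04,
         4.32268093e-04],
       [-7.49916206e-04, -2.83206567e-01,  9.59058642e-01,
        -1.58453591e-01],
       [ 0.00000000e+00,  0.00000000e+00,  0.00000000e+00,
         1.00000000e+00]])}
wrist case []
wrist lid_bar []
wrist stand []
wrist beaker []
wrist weight_50 []
wrist weight_100 []
wrist weight_200 []
wrist weight_500 []
```

View pics/top0.png

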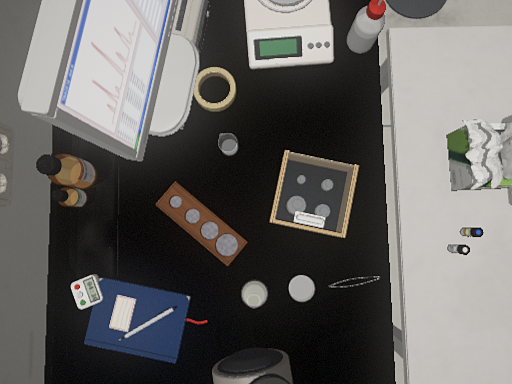

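View pics/scene0.png

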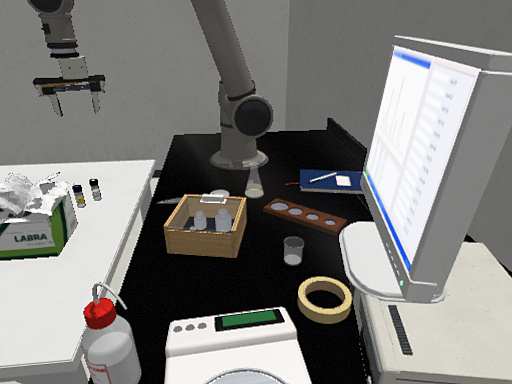

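The top view shows the case at about (314,194) px with its lid shut and bar at (309,218), and the stand from about (175,201) at the small end to (227,245) at the large end. The beaker is at (228,145). The scene view agrees.

```bash
python3 - <<'E'
from h import *
D=np.load('top0.npy')
p,D=read_camera('top')
for q,z in [('case',.07),('stand',.018),('beaker',.052),('lid_bar',.07)]:
    r=nets.masks_of('top',q)[0]; ys,xs=np.nonzero(r['region'])
    P=np.array([atz('top',(a,b),z)[:2] for a,b in zip(ys,xs)]).astype(np.float32)
    c,s,a=cv2.minAreaRect(P); print(q,r['conf'],np.round(c,4),np.round(s,4),round(a,1),r['box'])
for c,px,z in [('top',(218.2,308.8),.089),('scene',(196.7,213.8),.089),('top',(224.6,200.8),0),('scene',(219.6,307.4),0),('top',(197.2,311.9),0),('scene',(238.7,209.2),0),('top',(147.8,227.9),0),('scene',(260.2,294.2),0)]:
    print(c,px,np.round(atz(c,px,z),4), )
big=cv2.resize(p[140:275,150:370],None,fx=3.6,fy=3.6,interpolation=cv2.INTER_CUBIC); cv2.imwrite('pics/topcrop.png',big)
# bar depth
print(depthpt('top',(218,309),D),depthpt('top',(195,313),D))
E
```

```text
Traceback (most recent call last):
  File "h.py", line 13, in atz
    o,d=ray(cam,px); return o+d*(z-o[2])/d[2]
        ~~~^^^^^^^^
  File "h.py", line 7, in ray
    p=camera_params(cam); u=(px[1]-p['cx'])/p['fx']; v=(px[0]-p['cy'])/p['fy']
ValueError: time passes only in moves, steps and waits
```

```bash
sed -i 's/^def T/import functools\ncamera_params=functools.lru_cache(None)(camera_params)\ndef T/' h.py; python3 - <<'E'
from h import *
p,D=read_camera('top')
for q,z in [('case',.07),('stand',.018),('beaker',.052),('lid_bar',.07)]:
    r=nets.masks_of('top',q)[0]; ys,xs=np.nonzero(r['region'])
    P=np.array([atz('top',(a,b),z)[:2] for a,b in zip(ys,xs)]).astype(np.float32)
    c,s,a=cv2.minAreaRect(P); print(q,r['conf'],np.round(c,4),np.round(s,4),round(a,1),r['box'])
for c,px,z in [('top',(218.2,308.8),.089),('scene',(196.7,213.8),.089),('top',(224.6,200.8),0),('scene',(219.6,307.4),0),('top',(197.2,311.9),0),('scene',(238.7,209.2),0),('top',(147.8,227.9),0),('scene',(260.2,294.2),0)]:
    print(c,px,np.round(atz(c,px,z),4), )
big=cv2.resize(p[140:275,150:370],None,fx=3.6,fy=3.6,interpolation=cv2.INTER_CUBIC); cv2.imwrite('pics/topcrop.png',big)
print(depthpt('top',(218,309),D),depthpt('top',(195,313),D))
E
```

```text
case 0.71 [ 0.5386 -0.1074] [0.1683 0.1642] 76.8 [271.3, 150.4, 362.7, 235.0]
stand 0.97 [0.4814 0.1497] [0.2234 0.0746] 48.5 [155.6, 180.8, 247.2, 262.8]
beaker 0.71 [0.6552 0.0817] [0.0432 0.0484] 88.9 [216.5, 135.0, 239.9, 156.4]
lid_bar 0.81 [ 0.5444 -0.109 ] [0.1464 0.1501] 77.1 [274.7, 151.3, 351.7, 235.4]
top (218.2, 308.8) [ 0.4842 -0.0927  0.089 ]
scene (196.7, 213.8) [ 0.5005 -0.0897  0.089 ]
top (224.6, 200.8) [0.4759 0.1511 0.    ]
scene (219.6, 307.4) [ 0.4927  0.1606 -0.    ]
top (197.2, 311.9) [ 0.5357 -0.1128  0.    ]
scene (238.7, 209.2) [ 0.5561 -0.1062  0.    ]
top (147.8, 227.9) [0.6585 0.0851 0.    ]
scene (260.2, 294.2) [0.6652 0.0879 0.    ]
[ 0.48459723 -0.09313621  0.08911349] [ 0.53498296 -0.10561983  0.07181369]
```

View pics/topcrop.png

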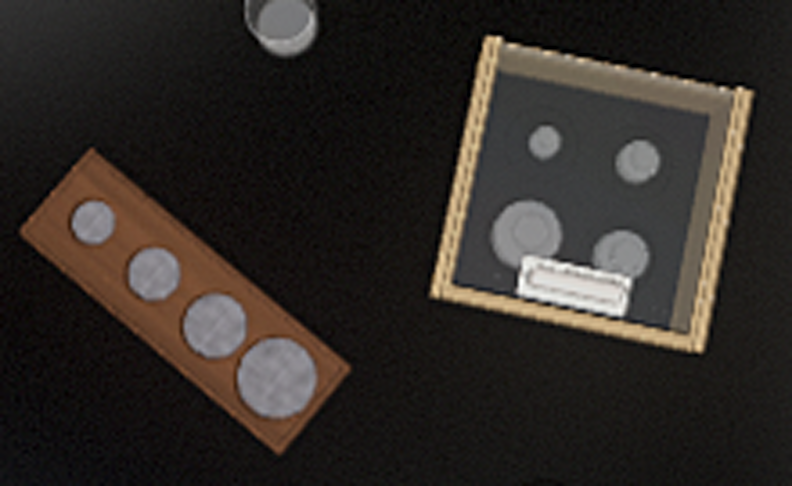

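The crop shows 500 g at front-left (525,235), 200 g at front-right (620,255), 50 g at rear-left (545,142) and 100 g at rear-right (637,160). The stand's smallest recess is at (93,222) and its largest at (276,377). The lid bar comes first.

```bash
cat >> h.py <<'E'
def plan(*tgts):
    "each (x,y,z,yaw): values relative to the present pose"
    M=T()
    for x,y,z,yaw in tgts:
        d=M[:3,:3].T@(np.array([x,y,z])-M[:3,3])/.75
        r=Ro.from_matrix(M[:3,:3].T@Ro.from_euler('xyz',[np.pi,0,yaw]).as_matrix()).as_rotvec()/(np.pi/4)
        print('x %.4f y %.4f z %.4f rx %.4f ry %.4f rz %.4f'%(*d,*r))
E
python3 -c "
from h import *
plan((.485,-.093,.2,-.23),(.485,-.093,.12,-.23),(.485,-.093,.08,-.23))"
```

```text
x 0.5857 y -0.3994 z 0.0356 rx 0.0002 ry -0.0000 rz 0.6555
x 0.5857 y -0.3994 z 0.1423 rx 0.0002 ry -0.0000 rz 0.6555
x 0.5857 y -0.3994 z 0.1956 rx 0.0002 ry -0.0000 rz 0.6555
```

>>> {"op": "step_arm", "data": {
  "steps": [
    {"x": 0.293, "y": -0.2, "z": 0.02, "rz": 0.328, "claw": 1},
    {"x": 0.293, "y": -0.2, "z": 0.02, "rz": 0.328, "claw": 1},
    {"x": 0.293, "y": -0.2, "z": 0.02, "rz": 0.328, "claw": 1},
    {"x": 0.293, "y": -0.2, "z": 0.02, "rz": 0.328, "claw": 1},
    {"x": 0.586, "y": -0.399, "z": 0.036, "rz": 0.656, "claw": 1},
    {"x": 0.586, "y": -0.399, "z": 0.036, "rz": 0.656, "claw": 1},
    {"x": 0.586, "y": -0.399, "z": 0.036, "rz": 0.656, "claw": 1},
    {"x": 0.586, "y": -0.399, "z": 0.036, "rz": 0.656, "claw": 1},
    {"x": 0.586, "y": -0.399, "z": 0.036, "rz": 0.656, "claw": 1},
    {"x": 0.586, "y": -0.399, "z": 0.036, "rz": 0.656, "claw": 1},
    {"x": 0.586, "y": -0.399, "z": 0.036, "rz": 0.656, "claw": 1},
    {"x": 0.586, "y": -0.399, "z": 0.036, "rz": 0.656, "claw": 1}
  ]
}}

```text
$.steps[0]: bad value
```

>>> {"op": "step_arm", "data": {
  "steps": [
    {"x": 0, "claw": 1},
    {"x": 0, "claw": 1},
    {"x": 0, "claw": 1}
  ]
}}

```text
$.steps[0]: bad value
```

```bash
python3 - <<'E'
from h import *
print(T()[:3,3])
p,D=read_camera('wrist'); cv2.imwrite('pics/w1.png',p)
for q in ['lid_bar','stand']:
    for a in nets.landmark_of('wrist',q)[:1]: print(q,a,atz('wrist',a['pixel'],.089 if q=='lid_bar' else 0))
plan((.485,-.093,.2,-.23),(.485,-.093,.08,-.23))
E
```

```text
[ 0.14754382 -0.50388083  0.22676136]
x 0.5857 y -0.3994 z 0.0356 rx 0.0001 ry -0.0000 rz 0.6554
x 0.5857 y -0.3994 z 0.1956 rx 0.0001 ry -0.0000 rz 0.6554
```

View pics/w1.png

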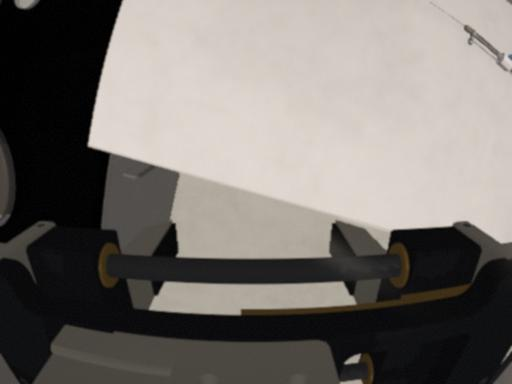

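The refused rows seem to lack keys, so I'll give every key. The wrist picture shows the fingers at rows 220–300, with the view ahead in tool +x above them.

>>> {"op": "step_arm", "data": {
  "steps": [
    {"x": 0.293, "y": -0.2, "z": 0.02, "rx": 0, "ry": 0, "rz": 0.328, "claw": 1},
    {"x": 0.293, "y": -0.2, "z": 0.02, "rx": 0, "ry": 0, "rz": 0.328, "claw": 1},
    {"x": 0.293, "y": -0.2, "z": 0.02, "rx": 0, "ry": 0, "rz": 0.328, "claw": 1},
    {"x": 0.293, "y": -0.2, "z": 0.02, "rx": 0, "ry": 0, "rz": 0.328, "claw": 1},
    {"x": 0.586, "y": -0.399, "z": 0.036, "rx": 0, "ry": 0, "rz": 0.656, "claw": 1},
    {"x": 0.586, "y": -0.399, "z": 0.036, "rx": 0, "ry": 0, "rz": 0.656, "claw": 1},
    {"x": 0.586, "y": -0.399, "z": 0.036, "rx": 0, "ry": 0, "rz": 0.656, "claw": 1},
    {"x": 0.586, "y": -0.399, "z": 0.036, "rx": 0, "ry": 0, "rz": 0.656, "claw": 1},
    {"x": 0.586, "y": -0.399, "z": 0.036, "rx": 0, "ry": 0, "rz": 0.656, "claw": 1},
    {"x": 0.586, "y": -0.399, "z": 0.036, "rx": 0, "ry": 0, "rz": 0.656, "claw": 1},
    {"x": 0.586, "y": -0.399, "z": 0.036, "rx": 0, "ry": 0, "rz": 0.656, "claw": 1},
    {"x": 0.586, "y": -0.399, "z": 0.036, "rx": 0, "ry": 0, "rz": 0.656, "claw": 1}
  ],
  "squeeze": 25
}}

```text
time: 2.85
tool_pos: [0.4566, -0.1275, 0.2021]
tool_rot: [3.141, -0.001, -0.23]
contact_force: [0.2, -1.3, 0.3]
opening: 0.0918
grip_force: 0.0
```

>>> {"op": "step_arm", "data": {
  "steps": [
    {"x": 0, "y": 0, "z": 0, "rx": 0, "ry": 0, "rz": 0, "claw": 1},
    {"x": 0, "y": 0, "z": 0, "rx": 0, "ry": 0, "rz": 0, "claw": 1}
  ]
}}

```text
time: 3.02
tool_pos: [0.4564, -0.1275, 0.2017]
tool_rot: [3.142, 0.0, -0.226]
contact_force: [0.6, -0.5, 0.8]
opening: 0.0917
grip_force: 0.0
```

```bash
python3 - <<'E'
from h import *
print(T()[:3,3])
p,D=read_camera('wrist'); cv2.imwrite('pics/w1.png',p)
for q in ['lid_bar','stand']:
    for a in nets.landmark_of('wrist',q)[:1]: print(q,a,atz('wrist',a['pixel'],.089 if q=='lid_bar' else 0))
plan((.485,-.093,.2,-.23),(.485,-.093,.08,-.23))
E
```

```text
[ 0.45638952 -0.12745131  0.20172207]
lid_bar {'pixel': [167.2, 212.3], 'conf': 0.88} [ 0.48245238 -0.09664077  0.089     ]
stand {'pixel': [195.1, 67.0], 'conf': 0.81} [0.48093146 0.14462991 0.        ]
x 0.0275 y -0.0574 z 0.0026 rx 0.0005 ry 0.0003 rz -0.0019
x 0.0276 y -0.0575 z 0.1626 rx 0.0005 ry 0.0003 rz -0.0019
```

View pics/w1.png

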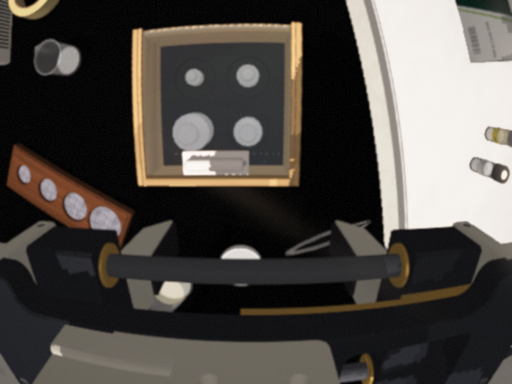

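The wrist view shows the case square to the tool with the bar at (212,167). The beaker is at (57,57) and the stand at left, and all of it agrees with the other views. Next is down onto the bar.

>>> {"op": "step_arm", "data": {
  "steps": [
    {"x": 0.026, "y": -0.055, "z": 0.05, "rx": 0, "ry": 0, "rz": 0, "claw": 1},
    {"x": 0.026, "y": -0.055, "z": 0.1, "rx": 0, "ry": 0, "rz": 0, "claw": 1},
    {"x": 0.026, "y": -0.055, "z": 0.14, "rx": 0, "ry": 0, "rz": 0, "claw": 1},
    {"x": 0.026, "y": -0.055, "z": 0.155, "rx": 0, "ry": 0, "rz": 0, "claw": 1},
    {"x": 0.026, "y": -0.055, "z": 0.1615, "rx": 0, "ry": 0, "rz": 0, "claw": 1},
    {"x": 0.026, "y": -0.055, "z": 0.1615, "rx": 0, "ry": 0, "rz": 0, "claw": 1},
    {"x": 0.026, "y": -0.055, "z": 0.1615, "rx": 0, "ry": 0, "rz": 0, "claw": 0},
    {"x": 0.026, "y": -0.055, "z": 0.1615, "rx": 0, "ry": 0, "rz": 0, "claw": 0},
    {"x": 0.026, "y": -0.055, "z": 0.1615, "rx": 0, "ry": 0, "rz": 0, "claw": 0},
    {"x": 0.026, "y": -0.055, "z": 0.1615, "rx": 0, "ry": 0, "rz": 0, "claw": 0},
    {"x": 0.026, "y": -0.055, "z": 0.1615, "rx": 0, "ry": 0, "rz": 0, "claw": 0}
  ],
  "squeeze": 25
}}

```text
time: 4.08
tool_pos: [0.4843, -0.0939, 0.0816]
tool_rot: [3.141, -0.002, -0.231]
contact_force: [-0.1, 1.3, 1.4]
opening: 0.0631
grip_force: 0.0
```

>>> {"op": "step_arm", "data": {
  "steps": [
    {"x": 0, "y": 0, "z": 0, "rx": 0, "ry": 0, "rz": 0, "claw": 0},
    {"x": 0, "y": 0, "z": 0, "rx": 0, "ry": 0, "rz": 0, "claw": 0},
    {"x": 0, "y": 0, "z": 0, "rx": 0, "ry": 0, "rz": 0, "claw": 0},
    {"x": 0.03, "y": 0, "z": 0, "rx": 0, "ry": 0, "rz": 0, "claw": 0},
    {"x": 0.065, "y": 0, "z": 0, "rx": 0, "ry": 0, "rz": 0, "claw": 0},
    {"x": 0.1, "y": 0, "z": 0, "rx": 0, "ry": 0, "rz": 0, "claw": 0},
    {"x": 0.135, "y": 0, "z": 0, "rx": 0, "ry": 0, "rz": 0, "claw": 0},
    {"x": 0.165, "y": 0, "z": 0, "rx": 0, "ry": 0, "rz": 0, "claw": 0},
    {"x": 0.185, "y": 0, "z": 0, "rx": 0, "ry": 0, "rz": 0, "claw": 0},
    {"x": 0.2, "y": 0, "z": 0, "rx": 0, "ry": 0, "rz": 0, "claw": 0},
    {"x": 0.201, "y": 0, "z": 0, "rx": 0, "ry": 0, "rz": 0, "claw": 0},
    {"x": 0.201, "y": 0, "z": 0, "rx": 0, "ry": 0, "rz": 0, "claw": 0}
  ]
}}

```text
time: 5.08
tool_pos: [0.6291, -0.1287, 0.081]
tool_rot: [3.14, 0.004, -0.23]
contact_force: [-7.1, -2.5, 6.6]
opening: 0.0558
grip_force: 25.0
```

>>> {"op": "step_arm", "data": {
  "steps": [
    {"x": 0, "y": 0, "z": 0, "rx": 0, "ry": 0, "rz": 0, "claw": 0},
    {"x": 0, "y": 0, "z": 0, "rx": 0, "ry": 0, "rz": 0, "claw": 1},
    {"x": 0, "y": 0, "z": 0, "rx": 0, "ry": 0, "rz": 0, "claw": 1},
    {"x": 0, "y": 0, "z": 0, "rx": 0, "ry": 0, "rz": 0, "claw": 1},
    {"x": 0, "y": 0, "z": -0.05, "rx": 0, "ry": 0, "rz": 0, "claw": 1},
    {"x": -0.03, "y": -0.005, "z": -0.1, "rx": 0, "ry": 0, "rz": 0, "claw": 1},
    {"x": -0.08, "y": -0.015, "z": -0.13, "rx": 0, "ry": 0, "rz": 0, "claw": 1},
    {"x": -0.13, "y": -0.02, "z": -0.16, "rx": 0, "ry": 0, "rz": 0, "claw": 0},
    {"x": -0.17, "y": -0.03, "z": -0.18, "rx": 0, "ry": 0, "rz": 0, "claw": 0},
    {"x": -0.22, "y": -0.04, "z": -0.2, "rx": 0, "ry": 0, "rz": 0, "claw": 0},
    {"x": -0.27, "y": -0.045, "z": -0.2, "rx": 0, "ry": 0, "rz": 0, "claw": 0},
    {"x": -0.27, "y": -0.045, "z": -0.2, "rx": 0, "ry": 0, "rz": 0, "claw": 0}
  ]
}}

```text
time: 6.08
tool_pos: [0.4352, -0.0462, 0.231]
tool_rot: [-3.141, 0.004, -0.229]
contact_force: [0.5, -0.2, -0.2]
opening: 0.0627
grip_force: 0.0
```

>>> {"op": "step_arm", "data": {
  "steps": [
    {"x": 0, "y": 0, "z": 0, "rx": 0, "ry": 0, "rz": 0, "claw": -0.3},
    {"x": 0, "y": 0, "z": 0, "rx": 0, "ry": 0, "rz": 0, "claw": -0.3}
  ]
}}

```text
time: 6.25
tool_pos: [0.4422, -0.0491, 0.2314]
tool_rot: [3.141, -0.002, -0.23]
contact_force: [-1.3, -0.7, 1.0]
opening: 0.0501
grip_force: 0.0
```

```bash
python3 - <<'E'
from h import *
print(T()[:3,3],robot.observe()['opening'])
H={50:.031,100:.037,200:.044,500:.054}
for c in ['wrist','top','scene']:
    p,D=read_camera(c); cv2.imwrite(f'pics/{c}2.png',p); np.save(f'{c}2.npy',D)
    for q in H:
        n=f'weight_{q}'
        L=nets.landmark_of(c,n); 
        for m in nets.masks_of(c,n)[:2]:
            print(c,n,'mask',round(m['conf'],2),np.round(m['box'],1), 'area',m['region'].sum())
        for a in L[:2]: print(c,n,np.round(a['pixel'],1),round(a['conf'],2),atz(c,a['pixel'],.008).round(4))
    if c!='scene':
      for q in ['stand','lid_bar']:
        for a in nets.landmark_of(c,q)[:1]: print(c,q,atz(c,a['pixel'],.089 if q=='lid_bar' else 0).round(4))
E
```

```text
[ 0.44216868 -0.04913353  0.23135626] 0.05011173518883409
wrist weight_50 mask 0.94 [294.3  92.1 322.5 116.8] area 605
wrist weight_50 mask 0.73 [249.8  44.2 264.   62.7] area 208
wrist weight_50 [106.2 303.7] 0.63 [ 0.5014 -0.1295  0.008 ]
wrist weight_50 [ 49.9 306.3] 0.61 [ 0.5726 -0.1492  0.008 ]
wrist weight_100 mask 0.94 [294.3  92.1 322.5 116.8] area 605
wrist weight_100 mask 0.73 [249.8  44.2 264.   62.7] area 208
wrist weight_100 [106.2 303.7] 0.63 [ 0.5009 -0.1294  0.008 ]
wrist weight_100 [ 49.9 306.3] 0.61 [ 0.572 -0.149  0.008]
wrist weight_200 mask 0.94 [294.3  92.1 322.5 116.8] area 605
wrist weight_200 mask 0.73 [249.8  44.2 264.   62.7] area 208
wrist weight_200 [106.2 303.7] 0.63 [ 0.5006 -0.1292  0.008 ]
wrist weight_200 [ 49.9 306.3] 0.61 [ 0.5717 -0.1489  0.008 ]
wrist weight_500 mask 0.94 [294.3  92.1 322.5 116.8] area 605
wrist weight_500 mask 0.73 [249.8  44.2 264.   62.7] area 208
wrist weight_500 [106.2 303.7] 0.63 [ 0.5004 -0.1292  0.008 ]
wrist weight_500 [ 49.9 306.3] 0.61 [ 0.5716 -0.1488  0.008 ]
wrist stand [0.4812 0.1495 0.    ]
wrist lid_bar [ 0.5134
[... 1328 characters left out ...]
.3 229.6] area 298
scene weight_100 mask 0.58 [142.8 226.  230.3 276.9] area 3452
scene weight_100 [227.  201.5] 0.6 [ 0.5116 -0.1261  0.008 ]
scene weight_100 [227.8 222.5] 0.54 [ 0.5216 -0.0719  0.008 ]
scene weight_200 mask 0.64 [215.4 208.9 234.3 229.6] area 298
scene weight_200 mask 0.58 [142.8 226.  230.3 276.9] area 3452
scene weight_200 [227.  201.5] 0.6 [ 0.5116 -0.1261  0.008 ]
scene weight_200 [227.8 222.5] 0.54 [ 0.5216 -0.0719  0.008 ]
scene weight_500 mask 0.64 [215.4 208.9 234.3 229.6] area 298
scene weight_500 mask 0.58 [142.8 226.  230.3 276.9] area 3452
scene weight_500 [227.  201.5] 0.6 [ 0.5116 -0.1261  0.008 ]
scene weight_500 [227.8 222.5] 0.54 [ 0.5216 -0.0719  0.008 ]
```

View pics/wrist2.png

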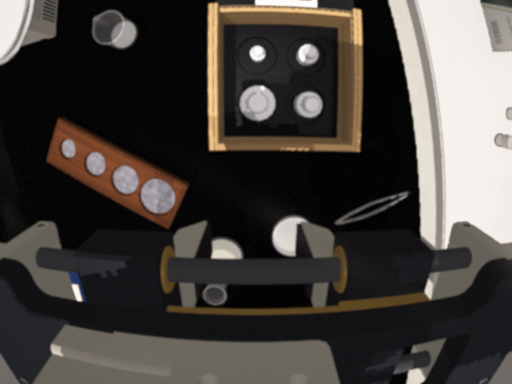

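The wrist view shows the lid open and all four weights standing: 500 g (257,103), 200 g (308,104), 100 g (307,55), 50 g (258,53). The stand's recesses are at (68,148), (95,163), (125,180) and (157,196). I'll locate the knobs from depth and the recesses from colour.

```bash
cat >> h.py <<'E'
def cloud(cam,D):
    p=camera_params(cam); h,w=D.shape; c,r=np.meshgrid(np.arange(w),np.arange(h))
    u=(c-p['cx'])/p['fx']; v=(r-p['cy'])/p['fy']
    if cam=='wrist':
        k=np.hypot(u,v)+1e-9; s=np.tan(k)/k; u=u*s; v=v*s; M=T()@np.array(p['hand_eye']); R,t=M[:3,:3],M[:3,3]
    else: R=np.array(p['R']).T; t=-R@np.array(p['t'])
    P=np.stack([u*D,v*D,D],-1)@R.T+t; P[D<=0]=np.nan; return P
C0=np.array([.5425,-.1075]); CY=-.23
def knobs(cam,D):
    P=cloud(cam,D); d=P[...,:2]-C0; x=d[...,0]*np.cos(CY)+d[...,1]*np.sin(CY); y=-d[...,0]*np.sin(CY)+d[...,1]*np.cos(CY)
    for n,a,b in [(50,1,1),(100,1,-1),(200,-1,-1),(500,-1,1)]:
        m=(abs(x-.031*a)<.026)&(abs(y-.031*b)<.026)&(P[...,2]<.075)&(P[...,2]>.02)
        if m.sum()<5: print(cam,n,'none'); continue
        zt=np.percentile(P[m][:,2],98); k=P[m&(P[...,2]>zt-.004)]
        c=(k[:,:2].min(0)+k[:,:2].max(0))/2
        print(cam,n,'top z %.4f'%zt,'mid',c.round(4),'mean',k[:,:2].mean(0).round(4),'n',len(k))
def recess(cam,p):
    m=nets.masks_of(cam,'stand')[0]['region'].astype(np.uint8)
    ys,xs=np.nonzero(m); Q=np.array([atz(cam,q,.018)[:2] for q in zip(ys,xs)]).astype(np.float32)
    c,s,a=cv2.minAreaRect(Q); print(cam,'stand rect',np.round(c,4),np.round(s,4),round(a,1))
    hull=cv2.fillConvexPoly(np.zeros_like(m),cv2.convexHull(np.stack([xs,ys],1).astype(np.int32)),1)
    S=p.astype(int); g=((S[...,0]>S[...,2]*.8)&(S.sum(-1)>200)&(hull>0)).astype(np.uint8)
    n,l,st,_=cv2.connectedComponentsWithStats(g)
    for i in range(1,n):
        if st[i,4]<30: continue
        yy,xx=np.nonzero(l==i); W=np.array([atz(cam,q,.014)[:2] for q in zip(yy,xx)])
        print(cam,'recess',W.mean(0).round(4),'size',(4*np.sqrt(np.linalg.eigvalsh(np.cov(W.T)))).round(4))
E
python3 - <<'E'
from h import *
for c in ['wrist','top']:
    p,D=read_camera(c); knobs(c,D); recess(c,p)
E
```

```text
wrist 50 top z 0.0406 mid [ 0.5793 -0.0863] mean [ 0.5789 -0.0862] n 85
wrist 100 top z 0.0466 mid [ 0.5649 -0.1455] mean [ 0.5647 -0.1453] n 134
wrist 200 top z 0.0538 mid [ 0.5037 -0.1321] mean [ 0.5039 -0.1317] n 230
wrist 500 top z 0.0635 mid [ 0.5182 -0.0716] mean [ 0.5182 -0.0715] n 367Traceback (most recent call last):
  File "<stdin>", line 3, in <module>
  File "h.py", line 43, in recess
    ys,xs=np.nonzero(m); Q=np.array([atz(cam,q,.018)[:2] for q in zip(ys,xs)]).astype(np.float32)
                                     ~~~^^^^^^^^^^^^
  File "h.py", line 15, in atz
    o,d=ray(cam,px); return o+d*(z-o[2])/d[2]
        ~~~^^^^^^^^
  File "h.py", line 12, in ray
    M=T()@np.array(p['hand_eye']); return M[:3,3],M[:3,:3]@d
      ~^^
  File "h.py", line 7, in T
    s=robot.observe(); M=np.eye(4); M[:3,:3]=Ro.from_euler('xyz',s['tool_rot']).as_matrix(); M[:3,3]=s['tool_pos']; return M
ValueError: time passes only in moves, steps and waits
```

```bash
sed -i 's/^def T/@functools.lru_cache(None)\ndef T/' h.py
python3 - <<'E'
from h import *
for c in ['wrist','top']:
    p,D=read_camera(c)
    if c=='top': knobs(c,D)
    recess(c,p)
plan((.579,-.0865,.16,-.23),(.579,-.0865,.031,-.23))
E
```

```text
wrist stand rect [0.4835 0.1452] [0.2227 0.078 ] 49.1
wrist recess [0.5327 0.2078] size [0.0267 0.0274]
wrist recess [0.4988 0.1681] size [0.0329 0.0335]
wrist recess [0.4647 0.1286] size [0.04   0.0407]
wrist recess [0.4309 0.0891] size [0.0502 0.0507]
top 50 top z 0.0418 mid [ 0.5782 -0.0852] mean [ 0.578  -0.0853] n 23
top 100 top z 0.0484 mid [ 0.5636 -0.144 ] mean [ 0.5635 -0.1443] n 33
top 200 top z 0.0505 mid [ 0.5116 -0.1335] mean [ 0.5116 -0.1335] n 2
top 500 top z 0.0628 mid [ 0.5255 -0.0691] mean [ 0.5263 -0.0682] n 5
top stand rect [0.4809 0.1489] [0.2234 0.0751] 49.0
top recess [0.5309 0.2076] size [0.0278 0.0284]
top recess [0.4971 0.1683] size [0.0338 0.034 ]
top recess [0.4628 0.1293] size [0.0401 0.0411]
top recess [0.4287 0.0904] size [0.0496 0.0516]
x 0.1902 y 0.0068 z 0.0945 rx 0.0001 ry -0.0001 rz -0.0006
x 0.1901 y 0.0067 z 0.2665 rx 0.0001 ry -0.0001 rz -0.0006
```

>>> {"op": "step_arm", "data": {
  "steps": [
    {"x": 0.05, "y": 0.006, "z": 0.02, "rx": 0, "ry": 0, "rz": 0, "claw": -0.3},
    {"x": 0.1, "y": 0.006, "z": 0.04, "rx": 0, "ry": 0, "rz": 0, "claw": -0.3},
    {"x": 0.15, "y": 0.006, "z": 0.08, "rx": 0, "ry": 0, "rz": 0, "claw": -0.3},
    {"x": 0.19, "y": 0.006, "z": 0.1, "rx": 0, "ry": 0, "rz": 0, "claw": -0.3},
    {"x": 0.19, "y": 0.006, "z": 0.13, "rx": 0, "ry": 0, "rz": 0, "claw": -0.3},
    {"x": 0.19, "y": 0.006, "z": 0.17, "rx": 0, "ry": 0, "rz": 0, "claw": -0.3},
    {"x": 0.19, "y": 0.006, "z": 0.21, "rx": 0, "ry": 0, "rz": 0, "claw": -0.3},
    {"x": 0.19, "y": 0.006, "z": 0.235, "rx": 0, "ry": 0, "rz": 0, "claw": -0.3},
    {"x": 0.19, "y": 0.006, "z": 0.24, "rx": 0, "ry": 0, "rz": 0, "claw": -0.3},
    {"x": 0.19, "y": 0.006, "z": 0.24, "rx": 0, "ry": 0, "rz": 0, "claw": -0.3}
  ]
}}

```text
time: 8.93
tool_pos: [0.5782, -0.0857, 0.0496]
tool_rot: [-3.142, 0.003, -0.23]
contact_force: [0.2, 0.4, 0.5]
opening: 0.0321
grip_force: 0.0
```

```bash
python3 - <<'E'
from h import *
p,D=read_camera('wrist'); cv2.imwrite('pics/w3.png',p); print(T()[:3,3])
knobs('wrist',D)
plan((.5785,-.0858,.030,-.23))
E
```

```text
[ 0.57930681 -0.08600397  0.05117482]
wrist 50 top z 0.0741 mid [ 0.587 -0.087] mean [ 0.5902 -0.0852] n 204
wrist 100 top z 0.0474 mid [ 0.57  -0.146] mean [ 0.5709 -0.1464] n 194
wrist 200 none
wrist 500 top z 0.0468 mid [ 0.5292 -0.0733] mean [ 0.5304 -0.0746] n 952
x -0.0011 y -0.0000 z 0.0282 rx 0.0001 ry -0.0001 rz -0.0006
```

View pics/w3.png

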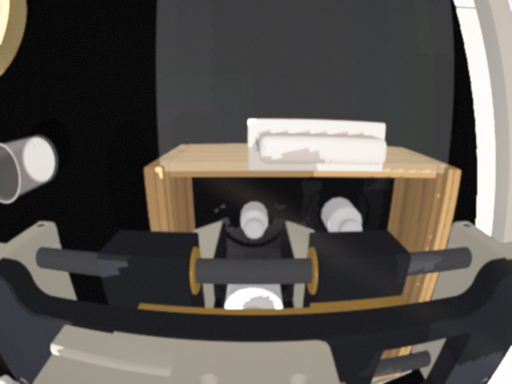

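The fingers straddle the 50 g weight, whose knob is at (255,210). Next I go down the last 20 mm, close and lift.

>>> {"op": "step_arm", "data": {
  "steps": [
    {"x": -0.001, "y": 0, "z": 0.014, "rx": 0, "ry": 0, "rz": 0, "claw": -0.3},
    {"x": -0.001, "y": 0, "z": 0.0275, "rx": 0, "ry": 0, "rz": 0, "claw": -0.3},
    {"x": -0.001, "y": 0, "z": 0.0275, "rx": 0, "ry": 0, "rz": 0, "claw": -0.3},
    {"x": -0.001, "y": 0, "z": 0.0275, "rx": 0, "ry": 0, "rz": 0, "claw": -1},
    {"x": -0.001, "y": 0, "z": 0.0275, "rx": 0, "ry": 0, "rz": 0, "claw": -1},
    {"x": -0.001, "y": 0, "z": 0.0275, "rx": 0, "ry": 0, "rz": 0, "claw": -1},
    {"x": -0.001, "y": 0, "z": 0.0275, "rx": 0, "ry": 0, "rz": 0, "claw": -1},
    {"x": -0.001, "y": 0, "z": 0.0275, "rx": 0, "ry": 0, "rz": 0, "claw": -1},
    {"x": -0.001, "y": 0, "z": 0.0275, "rx": 0, "ry": 0, "rz": 0, "claw": -1}
  ],
  "squeeze": 15
}}

```text
time: 9.73
tool_pos: [0.5786, -0.0859, 0.0307]
tool_rot: [3.141, -0.001, -0.23]
contact_force: [0.6, -0.9, 2.1]
opening: 0.0112
grip_force: 15.0
```

The opening is 11.2 mm, but the knob is 13 mm, so I check the grip before lifting.

```bash
python3 - <<'E'
from h import *
p,D=read_camera('wrist'); cv2.imwrite('pics/w4.png',cv2.resize(p[150:330,150:360],None,fx=3,fy=3,interpolation=cv2.INTER_CUBIC)); M=T(); print(M[:3,3])
ph=np.array(camera_params('wrist')['hand_eye'])
# project the TCP and knob-expected points
for z in [0,-.005,-.008]:
  for x in [-.0095,0,.0095]:
    q=np.linalg.inv(ph)@[x,0,z,1]; r=np.arctan2(np.hypot(q[0],q[1]),q[2])/np.hypot(q[0],q[1]); c=camera_params('wrist')
    print(x,z,'px col,row',c['cx']+c['fx']*r*q[0],c['cy']+c['fy']*r*q[1])
s,DS=read_camera('scene'); cv2.imwrite('pics/s4.png',cv2.resize(s[150:270,140:300],None,fx=4,fy=4,interpolation=cv2.INTER_CUBIC))
E
```

```text
[ 0.57858385 -0.08591783  0.0306359 ]
-0.0095 0 px col,row 253.17385108701035 253.22747413818686
0 0 px col,row 253.17850636080726 239.1789433162595
0.0095 0 px col,row 253.18370958187123 224.45104489331698
-0.0095 -0.005 px col,row 253.1749187084991 257.2812523274977
0 -0.005 px col,row 253.1796267437799 242.97557345490233
0.0095 -0.005 px col,row 253.1849070386973 227.94068293030222
-0.0095 -0.008 px col,row 253.17560011837318 259.8110670699216
0 -0.008 px col,row 253.1803403047047 245.34979976915494
0.0095 -0.008 px col,row 253.18566794790203 230.12732553896603
```

View pics/w4.png

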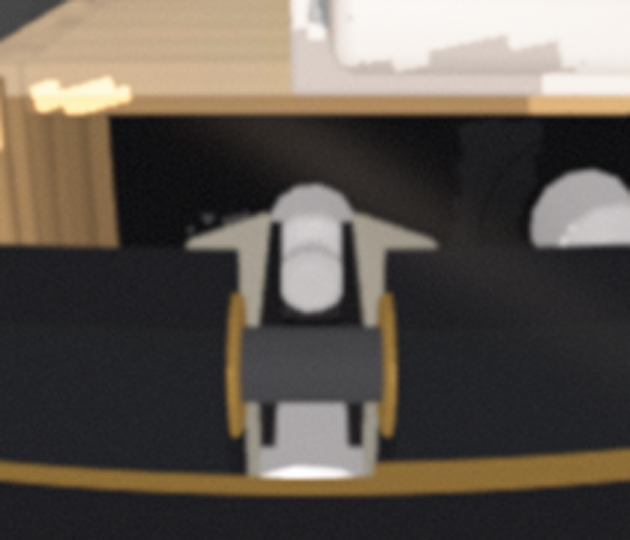

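The knob top sits at about (254,244) px, within about 1 mm of the tool centre, so the grasp is centred. I'll try a small lift.

>>> {"op": "step_arm", "data": {
  "steps": [
    {"x": 0, "y": 0, "z": -0.004, "rx": 0, "ry": 0, "rz": 0, "claw": -1},
    {"x": 0, "y": 0, "z": -0.008, "rx": 0, "ry": 0, "rz": 0, "claw": -1},
    {"x": 0, "y": 0, "z": -0.013, "rx": 0, "ry": 0, "rz": 0, "claw": -1},
    {"x": 0, "y": 0, "z": -0.013, "rx": 0, "ry": 0, "rz": 0, "claw": -1}
  ]
}}

```text
time: 10.17
tool_pos: [0.5787, -0.0858, 0.0408]
tool_rot: [3.141, -0.001, -0.23]
contact_force: [1.1, 0.3, -0.2]
opening: 0.0113
grip_force: 15.0
```

```bash
python3 - <<'E'
from h import *
p,D=read_camera('wrist'); cv2.imwrite('pics/w5.png',cv2.resize(p[150:330,150:360],None,fx=3,fy=3,interpolation=cv2.INTER_CUBIC))
s,DS=read_camera('scene'); cv2.imwrite('pics/s5.png',cv2.resize(s[150:270,140:300],None,fx=4,fy=4,interpolation=cv2.INTER_CUBIC))
plan((.579,-.0865,.18,-.23),(.5318,.2077,.18,.2),(.5318,.2077,.06,.2))
E
```

```text
x 0.0011 y 0.0008 z -0.1864 rx 0.0001 ry -0.0005 rz -0.0005
x -0.1497 y -0.3667 z -0.1865 rx 0.0002 ry -0.0005 rz -0.5480
x -0.1498 y -0.3667 z -0.0265 rx 0.0002 ry -0.0005 rz -0.5480
```

View pics/w5.png

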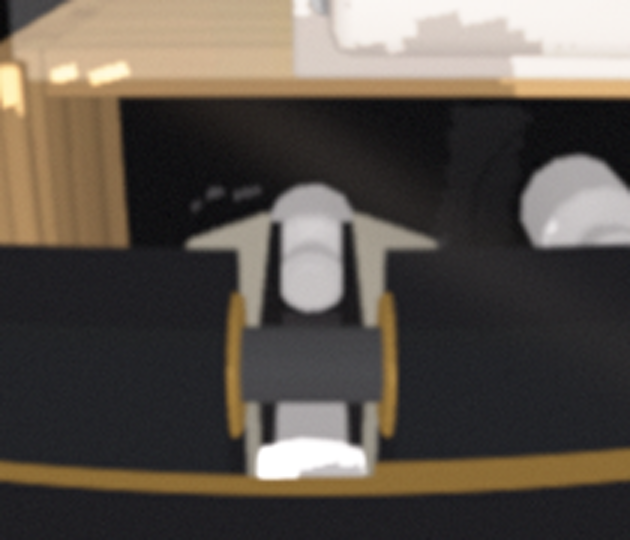

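The weight moved up with the fingers, with the same relative view and 15 N grip. Next I lift clear, then carry.

>>> {"op": "step_arm", "data": {
  "steps": [
    {"x": 0, "y": 0, "z": -0.03, "rx": 0, "ry": 0, "rz": 0, "claw": -1},
    {"x": 0, "y": 0, "z": -0.06, "rx": 0, "ry": 0, "rz": 0, "claw": -1},
    {"x": 0, "y": 0, "z": -0.1, "rx": 0, "ry": 0, "rz": 0, "claw": -1},
    {"x": 0, "y": 0, "z": -0.14, "rx": 0, "ry": 0, "rz": 0, "claw": -1},
    {"x": -0.01, "y": -0.025, "z": -0.15, "rx": 0, "ry": 0, "rz": -0.04, "claw": -1},
    {"x": -0.025, "y": -0.06, "z": -0.15, "rx": 0, "ry": 0, "rz": -0.1, "claw": -1},
    {"x": -0.045, "y": -0.11, "z": -0.15, "rx": 0, "ry": 0, "rz": -0.18, "claw": -1},
    {"x": -0.065, "y": -0.16, "z": -0.15, "rx": 0, "ry": 0, "rz": -0.26, "claw": -1},
    {"x": -0.085, "y": -0.21, "z": -0.15, "rx": 0, "ry": 0, "rz": -0.34, "claw": -1},
    {"x": -0.105, "y": -0.26, "z": -0.15, "rx": 0, "ry": 0, "rz": -0.42, "claw": -1},
    {"x": -0.125, "y": -0.31, "z": -0.15, "rx": 0, "ry": 0, "rz": -0.49, "claw": -1},
    {"x": -0.143, "y": -0.35, "z": -0.15, "rx": 0, "ry": 0, "rz": -0.54, "claw": -1}
  ]
}}

```text
time: 11.27
tool_pos: [0.5329, 0.197, 0.1524]
tool_rot: [-3.141, 0.0, 0.197]
contact_force: [1.1, 0.3, -0.3]
opening: 0.0116
grip_force: 15.0
```

>>> {"op": "step_arm", "data": {
  "steps": [
    {"x": 0, "y": 0, "z": 0, "rx": 0, "ry": 0, "rz": 0, "claw": -1},
    {"x": 0, "y": 0, "z": 0, "rx": 0, "ry": 0, "rz": 0, "claw": -1}
  ]
}}

```text
time: 11.43
tool_pos: [0.5331, 0.196, 0.1522]
tool_rot: [3.141, 0.0, 0.197]
contact_force: [0.5, 0.3, -0.7]
opening: 0.0114
grip_force: 15.0
```

```bash
python3 - <<'E'
from h import *
print(T()[:3,3],robot.observe()['opening'])
plan((.5318,.2077,.06,.2),(.5318,.2077,.037,.2))
p,D=read_camera('wrist'); cv2.imwrite('pics/w6.png',p); recess('wrist',p)
E
```

```text
[0.53307645 0.19600842 0.15221358] 0.0114372440849361
x 0.0014 y -0.0156 z 0.1229 rx 0.0003 ry 0.0006 rz -0.0036
x 0.0015 y -0.0157 z 0.1536 rx 0.0003 ry 0.0006 rz -0.0036
wrist stand rect [0.5109 0.1813] [0.1364 0.0749] 49.2
wrist recess [0.5331 0.2071] size [0.0268 0.0271]
wrist recess [0.4871 0.1728] size [0.0503 0.0591]
```

>>> {"op": "step_arm", "data": {
  "steps": [
    {"x": 0.001, "y": -0.0155, "z": 0.03, "rx": 0, "ry": 0, "rz": 0, "claw": -1},
    {"x": 0.001, "y": -0.0155, "z": 0.06, "rx": 0, "ry": 0, "rz": 0, "claw": -1},
    {"x": 0.001, "y": -0.0155, "z": 0.09, "rx": 0, "ry": 0, "rz": 0, "claw": -1},
    {"x": 0.001, "y": -0.0155, "z": 0.115, "rx": 0, "ry": 0, "rz": 0, "claw": -1},
    {"x": 0.001, "y": -0.0155, "z": 0.13, "rx": 0, "ry": 0, "rz": 0, "claw": -1},
    {"x": 0.001, "y": -0.0155, "z": 0.14, "rx": 0, "ry": 0, "rz": 0, "claw": -1},
    {"x": 0.001, "y": -0.0155, "z": 0.146, "rx": 0, "ry": 0, "rz": 0, "claw": -1},
    {"x": 0.001, "y": -0.0155, "z": 0.15, "rx": 0, "ry": 0, "rz": 0, "claw": -1},
    {"x": 0.001, "y": -0.0155, "z": 0.153, "rx": 0, "ry": 0, "rz": 0, "claw": -1},
    {"x": 0.001, "y": -0.0155, "z": 0.154, "rx": 0, "ry": 0, "rz": 0, "claw": -1},
    {"x": 0.001, "y": -0.0155, "z": 0.154, "rx": 0, "ry": 0, "rz": 0, "claw": -1}
  ]
}}

```text
time: 12.45
tool_pos: [0.5327, 0.2059, 0.0375]
tool_rot: [3.142, -0.001, 0.194]
contact_force: [-0.0, 0.1, 0.5]
opening: 0.011
grip_force: 15.0
```

>>> {"op": "step_arm", "data": {
  "steps": [
    {"x": 0, "y": -0.002, "z": 0.001, "rx": 0, "ry": 0, "rz": 0, "claw": -1},
    {"x": 0, "y": -0.002, "z": 0.0015, "rx": 0, "ry": 0, "rz": 0, "claw": -1},
    {"x": 0, "y": -0.002, "z": 0.0015, "rx": 0, "ry": 0, "rz": 0, "claw": -1}
  ]
}}

```text
time: 12.7
tool_pos: [0.5321, 0.2075, 0.0361]
tool_rot: [3.142, -0.0, 0.194]
contact_force: [-0.5, -0.2, -0.5]
opening: 0.011
grip_force: 15.0
```

>>> {"op": "step_arm", "data": {
  "steps": [
    {"x": 0, "y": 0, "z": 0.001, "rx": 0, "ry": 0, "rz": 0, "claw": -1},
    {"x": 0, "y": 0, "z": 0.0015, "rx": 0, "ry": 0, "rz": 0, "claw": -1},
    {"x": 0, "y": 0, "z": 0.0015, "rx": 0, "ry": 0, "rz": 0, "claw": -1}
  ]
}}

```text
time: 12.95
tool_pos: [0.5326, 0.2075, 0.0356]
tool_rot: [3.142, -0.002, 0.194]
contact_force: [-1.8, -0.9, 4.5]
opening: 0.0112
grip_force: 15.0
```

>>> {"op": "step_arm", "data": {
  "steps": [
    {"x": 0, "y": 0, "z": 0, "rx": 0, "ry": 0, "rz": 0, "claw": -0.4},
    {"x": 0, "y": 0, "z": 0, "rx": 0, "ry": 0, "rz": 0, "claw": -0.4},
    {"x": 0, "y": 0, "z": 0, "rx": 0, "ry": 0, "rz": 0, "claw": -0.4},
    {"x": 0, "y": 0, "z": 0, "rx": 0, "ry": 0, "rz": 0, "claw": -0.4},
    {"x": 0, "y": 0, "z": -0.02, "rx": 0, "ry": 0, "rz": 0, "claw": -0.4},
    {"x": 0, "y": 0, "z": -0.06, "rx": 0, "ry": 0, "rz": 0, "claw": -0.4},
    {"x": 0, "y": 0, "z": -0.11, "rx": 0, "ry": 0, "rz": 0, "claw": -0.4},
    {"x": 0, "y": 0, "z": -0.16, "rx": 0, "ry": 0, "rz": 0, "claw": -0.4},
    {"x": -0.005, "y": 0.05, "z": -0.18, "rx": 0, "ry": 0, "rz": 0.06, "claw": -0.4},
    {"x": -0.01, "y": 0.1, "z": -0.18, "rx": 0, "ry": 0, "rz": 0.12, "claw": -0.4},
    {"x": -0.016, "y": 0.15, "z": -0.18, "rx": 0, "ry": 0, "rz": 0.18, "claw": -0.4},
    {"x": -0.021, "y": 0.2, "z": -0.18, "rx": 0, "ry": 0, "rz": 0.24, "claw": -0.4}
  ]
}}

```text
time: 13.95
tool_pos: [0.5453, 0.0558, 0.1702]
tool_rot: [3.141, -0.001, 0.004]
contact_force: [1.0, -0.6, -0.4]
opening: 0.0277
grip_force: 0.0
```

```bash
python3 - <<'E'
from h import *
print(T()[:3,3])
p,D=read_camera('scene'); cv2.imwrite('pics/s6.png',cv2.resize(p[150:290,140:370],None,fx=3.4,fy=3.4,interpolation=cv2.INTER_CUBIC))
p,D=read_camera('top'); P=cloud('top',D); recess('top',p)
m=(np.hypot(P[...,0]-.532,P[...,1]-.2076)<.02)&(P[...,2]>.035); k=P[m]; print('w50 knob',k[:,:2].mean(0),k[:,2].max(),len(k)); knobs('top',D)
plan((.5643,-.145,.16,-.23),(.5643,-.145,.055,-.23))
E
```

```text
[0.54528959 0.05583874 0.17017305]
top stand rect [0.4803 0.1488] [0.2196 0.0727] 50.2
top recess [0.5126 0.2186] size [0.0398 0.0543]
top recess [0.4972 0.1683] size [0.0335 0.0341]
top recess [0.4629 0.1292] size [0.0402 0.0408]
top recess [0.4288 0.0897] size [0.0506 0.0512]<stdin>:5: RuntimeWarning: Mean of empty slice.
  ret = um.true_divide(
Traceback (most recent call last):
ValueError: zero-size array to reduction operation maximum which has no identity
```

View pics/s6.png

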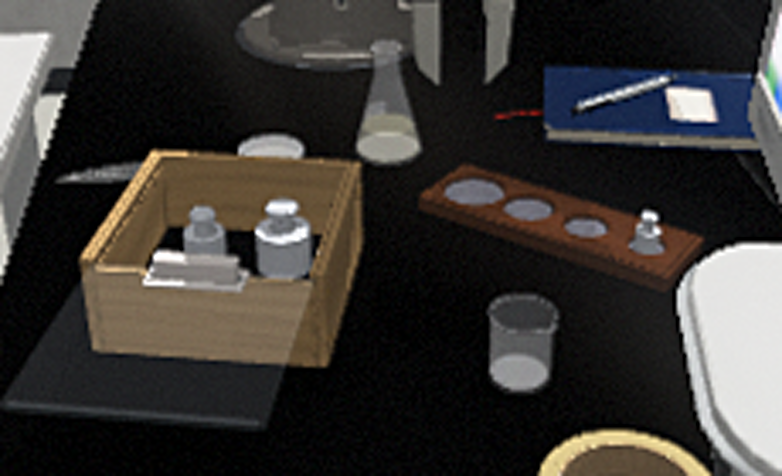

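The scene crop shows the 50 g weight upright in the smallest recess at (648,235), with the beaker untouched. The 100 g weight is next.

```bash
python3 - <<'E'
from h import *
plan((.5643,-.145,.16,-.23),(.5643,-.145,.055,-.23))
E
```

```text
x 0.0247 y 0.2663 z 0.0129 rx 0.0003 ry 0.0002 rz 0.2940
x 0.0247 y 0.2662 z 0.1529 rx 0.0003 ry 0.0002 rz 0.2940
```

>>> {"op": "step_arm", "data": {
  "steps": [
    {"x": 0.005, "y": 0.05, "z": 0, "rx": 0, "ry": 0, "rz": 0.06, "claw": -0.25},
    {"x": 0.01, "y": 0.1, "z": 0, "rx": 0, "ry": 0, "rz": 0.12, "claw": -0.25},
    {"x": 0.014, "y": 0.15, "z": 0, "rx": 0, "ry": 0, "rz": 0.18, "claw": -0.25},
    {"x": 0.018, "y": 0.2, "z": 0, "rx": 0, "ry": 0, "rz": 0.24, "claw": -0.25},
    {"x": 0.023, "y": 0.25, "z": 0.01, "rx": 0, "ry": 0, "rz": 0.294, "claw": -0.25},
    {"x": 0.0247, "y": 0.266, "z": 0.02, "rx": 0, "ry": 0, "rz": 0.294, "claw": -0.25},
    {"x": 0.0247, "y": 0.266, "z": 0.04, "rx": 0, "ry": 0, "rz": 0.294, "claw": -0.25},
    {"x": 0.0247, "y": 0.266, "z": 0.08, "rx": 0, "ry": 0, "rz": 0.294, "claw": -0.25},
    {"x": 0.0247, "y": 0.266, "z": 0.12, "rx": 0, "ry": 0, "rz": 0.294, "claw": -0.25},
    {"x": 0.0247, "y": 0.266, "z": 0.15, "rx": 0, "ry": 0, "rz": 0.294, "claw": -0.25},
    {"x": 0.0247, "y": 0.266, "z": 0.153, "rx": 0, "ry": 0, "rz": 0.294, "claw": -0.25},
    {"x": 0.0247, "y": 0.266, "z": 0.153, "rx": 0, "ry": 0, "rz": 0.294, "claw": -0.25}
  ]
}}

```text
time: 15.1
tool_pos: [0.5643, -0.1407, 0.0537]
tool_rot: [-3.141, 0.004, -0.224]
contact_force: [1.0, -0.0, 0.3]
opening: 0.034
grip_force: 0.0
```

```bash
python3 - <<'E'
from h import *
p,D=read_camera('wrist'); cv2.imwrite('pics/w7.png',cv2.resize(p[130:330,150:360],None,fx=2.5,fy=2.5)); print(T()[:3,3])
P=cloud('wrist',D); m=(np.hypot(P[...,0]-.564,P[...,1]+.145)<.02)&(P[...,2]>.041)&(P[...,2]<.0495); k=P[m]; print(k.mean(0),k.min(0),k.max(0),len(k)); r,c=np.nonzero(m); print(r.min(),r.max(),c.min(),c.max())
plan((.5643,-.145,.0347,-.23))
E
```

```text
[ 0.56547786 -0.141356    0.05529987]
[ 0.56753277 -0.1467044   0.04636179] [ 0.55869645 -0.15429826  0.04102372] [ 0.57406189 -0.13880235  0.04878554] 487
216 240 249 273
x -0.0004 y 0.0051 z 0.0275 rx -0.0002 ry 0.0001 rz 0.0073
```

View pics/w7.png

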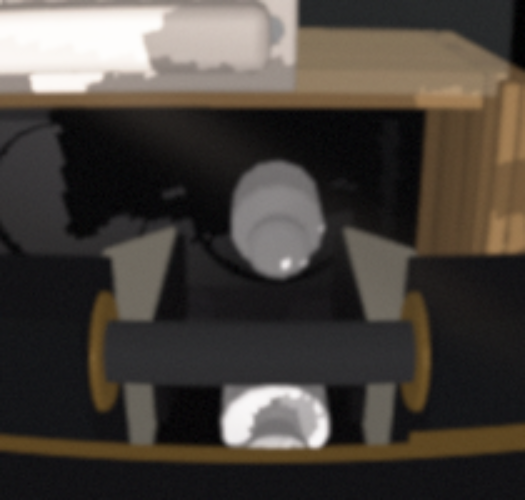

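The knob is at crop (278,245), about 5 mm off toward tool +y, so I correct for that while descending.

>>> {"op": "step_arm", "data": {
  "steps": [
    {"x": 0.001, "y": 0.006, "z": 0, "rx": 0, "ry": 0, "rz": 0.007, "claw": -0.25},
    {"x": 0.001, "y": 0.006, "z": 0.005, "rx": 0, "ry": 0, "rz": 0.007, "claw": -0.25},
    {"x": 0.001, "y": 0.006, "z": 0.017, "rx": 0, "ry": 0, "rz": 0.007, "claw": -0.25},
    {"x": 0.001, "y": 0.006, "z": 0.0272, "rx": 0, "ry": 0, "rz": 0.007, "claw": -0.25},
    {"x": 0.001, "y": 0.006, "z": 0.0272, "rx": 0, "ry": 0, "rz": 0.007, "claw": -0.25},
    {"x": 0.001, "y": 0.006, "z": 0.0272, "rx": 0, "ry": 0, "rz": 0.007, "claw": -1},
    {"x": 0.001, "y": 0.006, "z": 0.0272, "rx": 0, "ry": 0, "rz": 0.007, "claw": -1},
    {"x": 0.001, "y": 0.006, "z": 0.0272, "rx": 0, "ry": 0, "rz": 0.007, "claw": -1},
    {"x": 0.001, "y": 0.006, "z": 0.0272, "rx": 0, "ry": 0, "rz": 0.007, "claw": -1},
    {"x": 0.001, "y": 0.006, "z": 0.0272, "rx": 0, "ry": 0, "rz": 0.007, "claw": -1}
  ],
  "squeeze": 18
}}

```text
time: 15.98
tool_pos: [0.5649, -0.1468, 0.0348]
tool_rot: [3.142, -0.0, -0.231]
contact_force: [0.8, 0.8, 1.3]
opening: 0.0145
grip_force: 18.0
```

>>> {"op": "step_arm", "data": {
  "steps": [
    {"x": 0, "y": 0, "z": 0, "rx": 0, "ry": 0, "rz": 0, "claw": -1},
    {"x": 0, "y": 0, "z": -0.004, "rx": 0, "ry": 0, "rz": 0, "claw": -1},
    {"x": 0, "y": 0, "z": -0.008, "rx": 0, "ry": 0, "rz": 0, "claw": -1},
    {"x": 0, "y": 0, "z": -0.013, "rx": 0, "ry": 0, "rz": 0, "claw": -1},
    {"x": 0, "y": 0, "z": -0.013, "rx": 0, "ry": 0, "rz": 0, "claw": -1}
  ]
}}

```text
time: 16.4
tool_pos: [0.5652, -0.1471, 0.0452]
tool_rot: [3.141, -0.001, -0.231]
contact_force: [0.2, 0.3, -0.3]
opening: 0.0146
grip_force: 18.0
```

```bash
python3 - <<'E'
from h import *
p,D=read_camera('wrist'); P=cloud('wrist',D); M=T(); Q=(P-M[:3,3])@M[:3,:3]
m=(abs(Q[...,0])<.02)&(abs(Q[...,1])<.0085)&(Q[...,2]>-.016)&(Q[...,2]<-.003); k=Q[m]; print(len(k),k.min(0),k.max(0),k.mean(0))
plan((.498,.1684,.15,.2))
E
```

```text
687 [-0.008592   -0.0084353  -0.01559536] [ 0.01107185  0.00841856 -0.00309765] [ 0.00193839  0.00013024 -0.00986364]
x -0.1833 y -0.3888 z -0.1404 rx 0.0007 ry -0.0014 rz -0.5490
```

>>> {"op": "step_arm", "data": {
  "steps": [
    {"x": 0, "y": 0, "z": -0.03, "rx": 0, "ry": 0, "rz": 0, "claw": -1},
    {"x": 0, "y": 0, "z": -0.06, "rx": 0, "ry": 0, "rz": 0, "claw": -1},
    {"x": 0, "y": 0, "z": -0.1, "rx": 0, "ry": 0, "rz": 0, "claw": -1},
    {"x": 0, "y": 0, "z": -0.13, "rx": 0, "ry": 0, "rz": 0, "claw": -1},
    {"x": -0.01, "y": -0.025, "z": -0.14, "rx": 0, "ry": 0, "rz": -0.04, "claw": -1},
    {"x": -0.03, "y": -0.065, "z": -0.14, "rx": 0, "ry": 0, "rz": -0.1, "claw": -1},
    {"x": -0.052, "y": -0.11, "z": -0.14, "rx": 0, "ry": 0, "rz": -0.16, "claw": -1},
    {"x": -0.075, "y": -0.16, "z": -0.14, "rx": 0, "ry": 0, "rz": -0.23, "claw": -1},
    {"x": -0.1, "y": -0.21, "z": -0.14, "rx": 0, "ry": 0, "rz": -0.3, "claw": -1},
    {"x": -0.122, "y": -0.26, "z": -0.14, "rx": 0, "ry": 0, "rz": -0.37, "claw": -1},
    {"x": -0.146, "y": -0.31, "z": -0.14, "rx": 0, "ry": 0, "rz": -0.44, "claw": -1},
    {"x": -0.17, "y": -0.36, "z": -0.14, "rx": 0, "ry": 0, "rz": -0.51, "claw": -1}
  ]
}}

```text
time: 17.45
tool_pos: [0.5017, 0.1469, 0.1494]
tool_rot: [3.141, -0.0, 0.172]
contact_force: [0.9, 1.0, 0.1]
opening: 0.0141
grip_force: 18.0
```

>>> {"op": "step_arm", "data": {
  "steps": [
    {"x": -0.008, "y": -0.015, "z": 0, "rx": 0, "ry": 0, "rz": -0.03, "claw": -1},
    {"x": -0.012, "y": -0.023, "z": 0, "rx": 0, "ry": 0, "rz": -0.04, "claw": -1},
    {"x": -0.012, "y": -0.023, "z": 0, "rx": 0, "ry": 0, "rz": -0.04, "claw": -1},
    {"x": -0.012, "y": -0.023, "z": 0, "rx": 0, "ry": 0, "rz": -0.04, "claw": -1}
  ]
}}

```text
time: 17.78
tool_pos: [0.491, 0.1598, 0.1493]
tool_rot: [3.141, -0.0, 0.2]
contact_force: [0.7, -1.0, -1.2]
opening: 0.0139
grip_force: 18.0
```

```bash
python3 - <<'E'
from h import *
print(T()[:3,3]); plan((.498,.1684,.042,.2))
E
```

```text
[0.49099203 0.15976496 0.14934596]
x 0.0114 y -0.0095 z 0.1431 rx 0.0008 ry -0.0002 rz -0.0005
```

>>> {"op": "step_arm", "data": {
  "steps": [
    {"x": 0.011, "y": -0.0095, "z": 0.03, "rx": 0, "ry": 0, "rz": 0, "claw": -1},
    {"x": 0.011, "y": -0.0095, "z": 0.06, "rx": 0, "ry": 0, "rz": 0, "claw": -1},
    {"x": 0.011, "y": -0.0095, "z": 0.09, "rx": 0, "ry": 0, "rz": 0, "claw": -1},
    {"x": 0.011, "y": -0.0095, "z": 0.11, "rx": 0, "ry": 0, "rz": 0, "claw": -1},
    {"x": 0.011, "y": -0.0095, "z": 0.125, "rx": 0, "ry": 0, "rz": 0, "claw": -1},
    {"x": 0.011, "y": -0.0095, "z": 0.133, "rx": 0, "ry": 0, "rz": 0, "claw": -1},
    {"x": 0.011, "y": -0.0095, "z": 0.139, "rx": 0, "ry": 0, "rz": 0, "claw": -1},
    {"x": 0.011, "y": -0.0095, "z": 0.143, "rx": 0, "ry": 0, "rz": 0, "claw": -1},
    {"x": 0.011, "y": -0.0095, "z": 0.145, "rx": 0, "ry": 0, "rz": 0, "claw": -1},
    {"x": 0.011, "y": -0.0095, "z": 0.145, "rx": 0, "ry": 0, "rz": 0, "claw": -1}
  ]
}}

```text
time: 18.62
tool_pos: [0.4977, 0.169, 0.0408]
tool_rot: [3.141, -0.001, 0.2]
contact_force: [1.1, -0.2, -0.9]
opening: 0.014
grip_force: 18.0
```

>>> {"op": "step_arm", "data": {
  "steps": [
    {"x": 0, "y": 0, "z": 0.0005, "rx": 0, "ry": 0, "rz": 0, "claw": -1},
    {"x": 0, "y": 0, "z": 0.001, "rx": 0, "ry": 0, "rz": 0, "claw": -1},
    {"x": 0, "y": 0, "z": 0.001, "rx": 0, "ry": 0, "rz": 0, "claw": -1}
  ]
}}

```text
time: 18.87
tool_pos: [0.4976, 0.1694, 0.0402]
tool_rot: [3.141, -0.001, 0.201]
contact_force: [-0.7, -0.3, -1.0]
opening: 0.014
grip_force: 18.0
```

>>> {"op": "step_arm", "data": {
  "steps": [
    {"x": 0, "y": 0.001, "z": 0.0008, "rx": 0, "ry": 0, "rz": 0, "claw": -1},
    {"x": 0, "y": 0.001, "z": 0.0015, "rx": 0, "ry": 0, "rz": 0, "claw": -1},
    {"x": 0, "y": 0.001, "z": 0.0015, "rx": 0, "ry": 0, "rz": 0, "claw": -1}
  ]
}}

```text
time: 19.12
tool_pos: [0.4982, 0.1691, 0.0397]
tool_rot: [-3.141, -0.002, 0.201]
contact_force: [-1.9, 1.0, 5.9]
opening: 0.0146
grip_force: 18.0
```

>>> {"op": "step_arm", "data": {
  "steps": [
    {"x": 0, "y": 0, "z": 0, "rx": 0, "ry": 0, "rz": 0, "claw": -0.25},
    {"x": 0, "y": 0, "z": 0, "rx": 0, "ry": 0, "rz": 0, "claw": -0.25},
    {"x": 0, "y": 0, "z": 0, "rx": 0, "ry": 0, "rz": 0, "claw": -0.25},
    {"x": 0, "y": 0, "z": 0, "rx": 0, "ry": 0, "rz": 0, "claw": -0.25},
    {"x": 0, "y": 0, "z": -0.02, "rx": 0, "ry": 0, "rz": 0, "claw": -0.25},
    {"x": 0, "y": 0, "z": -0.06, "rx": 0, "ry": 0, "rz": 0, "claw": -0.25},
    {"x": 0, "y": 0, "z": -0.11, "rx": 0, "ry": 0, "rz": 0, "claw": -0.25},
    {"x": 0, "y": 0, "z": -0.16, "rx": 0, "ry": 0, "rz": 0, "claw": -0.25},
    {"x": -0.01, "y": 0.05, "z": -0.17, "rx": 0, "ry": 0, "rz": 0.07, "claw": -0.15},
    {"x": -0.018, "y": 0.1, "z": -0.17, "rx": 0, "ry": 0, "rz": 0.14, "claw": -0.15},
    {"x": -0.027, "y": 0.15, "z": -0.17, "rx": 0, "ry": 0, "rz": 0.21, "claw": -0.15},
    {"x": -0.036, "y": 0.2, "z": -0.17, "rx": 0, "ry": 0, "rz": 0.28, "claw": -0.15}
  ]
}}

```text
time: 20.12
tool_pos: [0.5008, 0.0148, 0.1665]
tool_rot: [3.141, -0.001, -0.021]
contact_force: [1.1, -0.5, -1.2]
opening: 0.0388
grip_force: 0.0
```

>>> {"op": "step_arm", "data": {
  "steps": [
    {"x": -0.005, "y": 0.02, "z": 0, "rx": 0, "ry": 0, "rz": 0.07, "claw": -0.15},
    {"x": -0.005, "y": 0.02, "z": 0, "rx": 0, "ry": 0, "rz": 0.07, "claw": -0.15}
  ]
}}

```text
time: 20.28
tool_pos: [0.4965, -0.0019, 0.166]
tool_rot: [3.141, 0.001, -0.081]
contact_force: [0.0, 0.0, -0.5]
opening: 0.0388
grip_force: 0.0
```

```bash
python3 - <<'E'
from h import *
print(T()[:3,3])
p,D=read_camera('scene'); cv2.imwrite('pics/s8.png',cv2.resize(p[150:290,140:370],None,fx=3.4,fy=3.4,interpolation=cv2.INTER_CUBIC))
p,D=read_camera('top'); knobs('top',D)
p,D=read_camera('wrist'); knobs('wrist',D)
plan((.504,-.132,.16,-.23),(.504,-.132,.06,-.23))
E
```

```text
[ 0.49647676 -0.00190835  0.16604506]
top 50 none
top 100 none
top 200 none
top 500 none
wrist 50 none
wrist 100 none
wrist 200 top z 0.0535 mid [ 0.5029 -0.1343] mean [ 0.5031 -0.1339] n 272
wrist 500 top z 0.0635 mid [ 0.5182 -0.075 ] mean [ 0.5184 -0.0746] n 476
x 0.0240 y 0.1721 z 0.0082 rx 0.0013 ry 0.0006 rz 0.1903
x 0.0240 y 0.1719 z 0.1415 rx 0.0013 ry 0.0006 rz 0.1903
```

View pics/s8.png

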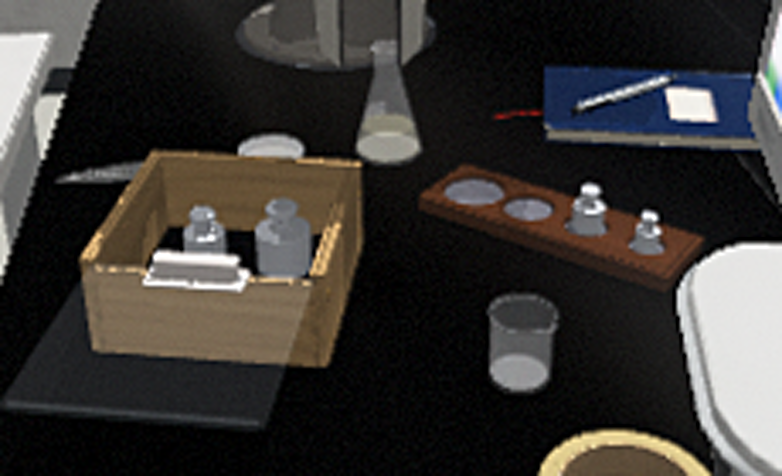

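The scene crop shows 100 g upright in its recess at (588,210) and 50 g at (648,235). The 200 g weight is next.

>>> {"op": "step_arm", "data": {
  "steps": [
    {"x": 0.007, "y": 0.05, "z": 0, "rx": 0, "ry": 0, "rz": 0.06, "claw": -0.22},
    {"x": 0.014, "y": 0.1, "z": 0, "rx": 0, "ry": 0, "rz": 0.12, "claw": -0.22},
    {"x": 0.021, "y": 0.15, "z": 0, "rx": 0, "ry": 0, "rz": 0.18, "claw": -0.22},
    {"x": 0.0235, "y": 0.173, "z": 0.01, "rx": 0, "ry": 0, "rz": 0.19, "claw": -0.22},
    {"x": 0.0235, "y": 0.173, "z": 0.03, "rx": 0, "ry": 0, "rz": 0.19, "claw": -0.22},
    {"x": 0.0235, "y": 0.173, "z": 0.07, "rx": 0, "ry": 0, "rz": 0.19, "claw": -0.22},
    {"x": 0.0235, "y": 0.173, "z": 0.11, "rx": 0, "ry": 0, "rz": 0.19, "claw": -0.22},
    {"x": 0.0235, "y": 0.173, "z": 0.132, "rx": 0, "ry": 0, "rz": 0.19, "claw": -0.22},
    {"x": 0.0235, "y": 0.173, "z": 0.132, "rx": 0, "ry": 0, "rz": 0.19, "claw": -0.22},
    {"x": 0.0235, "y": 0.173, "z": 0.132, "rx": 0, "ry": 0, "rz": 0.19, "claw": -0.22}
  ]
}}

```text
time: 21.27
tool_pos: [0.505, -0.128, 0.0668]
tool_rot: [-3.141, 0.002, -0.221]
contact_force: [-0.4, -0.2, 0.0]
opening: 0.0356
grip_force: 0.0
```

```bash
python3 - <<'E'
from h import *
p,D=read_camera('wrist'); print(T()[:3,3],robot.observe()['opening'])
P=cloud('wrist',D); m=(np.hypot(P[...,0]-.5035,P[...,1]+.133)<.025)&(P[...,2]>.048)&(P[...,2]<.0565); k=P[m]; print(k.mean(0),(k.min(0)+k.max(0))/2,np.ptp(k,0),len(k))
plan((.5035,-.133,.0415,-.23))
E
```

```text
[ 0.5057829  -0.12860083  0.06785751] 0.035718691133005666
[ 0.50602899 -0.13268113  0.05294282] [ 0.50492172 -0.13264558  0.05162793] [0.01902147 0.01929789 0.00709307] 704
x -0.0017 y 0.0064 z 0.0351 rx 0.0001 ry -0.0011 rz 0.0111
```

>>> {"op": "step_arm", "data": {
  "steps": [
    {"x": 0, "y": 0.006, "z": 0, "rx": 0, "ry": 0, "rz": 0.011, "claw": -0.22},
    {"x": 0, "y": 0.006, "z": 0.01, "rx": 0, "ry": 0, "rz": 0.011, "claw": -0.22},
    {"x": 0, "y": 0.006, "z": 0.024, "rx": 0, "ry": 0, "rz": 0.011, "claw": -0.22},
    {"x": 0, "y": 0.006, "z": 0.0345, "rx": 0, "ry": 0, "rz": 0.011, "claw": -0.22},
    {"x": 0, "y": 0.006, "z": 0.0345, "rx": 0, "ry": 0, "rz": 0.011, "claw": -0.22},
    {"x": 0, "y": 0.006, "z": 0.0345, "rx": 0, "ry": 0, "rz": 0.011, "claw": -1},
    {"x": 0, "y": 0.006, "z": 0.0345, "rx": 0, "ry": 0, "rz": 0.011, "claw": -1},
    {"x": 0, "y": 0.006, "z": 0.0345, "rx": 0, "ry": 0, "rz": 0.011, "claw": -1},
    {"x": 0, "y": 0.006, "z": 0.0345, "rx": 0, "ry": 0, "rz": 0.011, "claw": -1},
    {"x": 0, "y": 0.006, "z": 0.0345, "rx": 0, "ry": 0, "rz": 0.011, "claw": -1}
  ],
  "squeeze": 25
}}

```text
time: 22.15
tool_pos: [0.5041, -0.1338, 0.0416]
tool_rot: [3.142, -0.001, -0.232]
contact_force: [0.8, 1.2, 0.3]
opening: 0.0179
grip_force: 25.0
```

>>> {"op": "step_arm", "data": {
  "steps": [
    {"x": 0, "y": 0, "z": 0, "rx": 0, "ry": 0, "rz": 0, "claw": -1},
    {"x": 0, "y": 0, "z": -0.004, "rx": 0, "ry": 0, "rz": 0, "claw": -1},
    {"x": 0, "y": 0, "z": -0.008, "rx": 0, "ry": 0, "rz": 0, "claw": -1},
    {"x": 0, "y": 0, "z": -0.013, "rx": 0, "ry": 0, "rz": 0, "claw": -1},
    {"x": 0, "y": 0, "z": -0.013, "rx": 0, "ry": 0, "rz": 0, "claw": -1}
  ]
}}

```text
time: 22.57
tool_pos: [0.5043, -0.134, 0.0518]
tool_rot: [3.141, -0.001, -0.232]
contact_force: [-0.0, -0.3, -1.3]
opening: 0.0177
grip_force: 25.0
```

```bash
python3 - <<'E'
from h import *
p,D=read_camera('wrist'); P=cloud('wrist',D); M=T(); Q=(P-M[:3,3])@M[:3,:3]
m=(abs(Q[...,0])<.02)&(abs(Q[...,1])<.0085)&(Q[...,2]>-.014)&(Q[...,2]<-.003); k=Q[m]; print(len(k),k.min(0),k.max(0),k.mean(0))
plan((.4638,.1291,.16,.2))
E
```

```text
815 [-0.00731384 -0.00849652 -0.01295897] [ 0.00909946  0.00844658 -0.00472413] [ 1.69536298e-03  6.59491859e-05 -1.07556795e-02]
x -0.1329 y -0.3290 z -0.1448 rx 0.0007 ry -0.0012 rz -0.5500
```

>>> {"op": "step_arm", "data": {
  "steps": [
    {"x": 0, "y": 0, "z": -0.03, "rx": 0, "ry": 0, "rz": 0, "claw": -1},
    {"x": 0, "y": 0, "z": -0.06, "rx": 0, "ry": 0, "rz": 0, "claw": -1},
    {"x": 0, "y": 0, "z": -0.1, "rx": 0, "ry": 0, "rz": 0, "claw": -1},
    {"x": 0, "y": 0, "z": -0.135, "rx": 0, "ry": 0, "rz": 0, "claw": -1},
    {"x": -0.006, "y": -0.02, "z": -0.145, "rx": 0, "ry": 0, "rz": -0.04, "claw": -1},
    {"x": -0.022, "y": -0.055, "z": -0.145, "rx": 0, "ry": 0, "rz": -0.1, "claw": -1},
    {"x": -0.04, "y": -0.1, "z": -0.145, "rx": 0, "ry": 0, "rz": -0.17, "claw": -1},
    {"x": -0.058, "y": -0.145, "z": -0.145, "rx": 0, "ry": 0, "rz": -0.25, "claw": -1},
    {"x": -0.077, "y": -0.19, "z": -0.145, "rx": 0, "ry": 0, "rz": -0.33, "claw": -1},
    {"x": -0.096, "y": -0.235, "z": -0.145, "rx": 0, "ry": 0, "rz": -0.41, "claw": -1},
    {"x": -0.115, "y": -0.28, "z": -0.145, "rx": 0, "ry": 0, "rz": -0.49, "claw": -1},
    {"x": -0.127, "y": -0.315, "z": -0.145, "rx": 0, "ry": 0, "rz": -0.54, "claw": -1}
  ]
}}

```text
time: 23.62
tool_pos: [0.4642, 0.1204, 0.1598]
tool_rot: [-3.141, 0.001, 0.196]
contact_force: [1.2, 0.8, -2.5]
opening: 0.0179
grip_force: 25.0
```

>>> {"op": "step_arm", "data": {
  "steps": [
    {"x": 0, "y": 0, "z": 0, "rx": 0, "ry": 0, "rz": 0, "claw": -1},
    {"x": 0, "y": 0, "z": 0, "rx": 0, "ry": 0, "rz": 0, "claw": -1}
  ]
}}

```text
time: 23.78
tool_pos: [0.4651, 0.1193, 0.1598]
tool_rot: [3.141, 0.0, 0.195]
contact_force: [-0.0, 0.2, -2.3]
opening: 0.0176
grip_force: 25.0
```

```bash
python3 - <<'E'
from h import *
print(T()[:3,3]); plan((.4638,.1291,.048,.2))
E
```

```text
[0.46508552 0.11925448 0.1597626 ]
x 0.0009 y -0.0133 z 0.1490 rx 0.0003 ry 0.0002 rz -0.0062
```

>>> {"op": "step_arm", "data": {
  "steps": [
    {"x": 0.001, "y": -0.013, "z": 0.03, "rx": 0, "ry": 0, "rz": 0, "claw": -1},
    {"x": 0.001, "y": -0.013, "z": 0.06, "rx": 0, "ry": 0, "rz": 0, "claw": -1},
    {"x": 0.001, "y": -0.013, "z": 0.09, "rx": 0, "ry": 0, "rz": 0, "claw": -1},
    {"x": 0.001, "y": -0.013, "z": 0.11, "rx": 0, "ry": 0, "rz": 0, "claw": -1},
    {"x": 0.001, "y": -0.013, "z": 0.125, "rx": 0, "ry": 0, "rz": 0, "claw": -1},
    {"x": 0.001, "y": -0.013, "z": 0.136, "rx": 0, "ry": 0, "rz": 0, "claw": -1},
    {"x": 0.001, "y": -0.013, "z": 0.143, "rx": 0, "ry": 0, "rz": 0, "claw": -1},
    {"x": 0.001, "y": -0.013, "z": 0.148, "rx": 0, "ry": 0, "rz": 0, "claw": -1},
    {"x": 0.001, "y": -0.013, "z": 0.15, "rx": 0, "ry": 0, "rz": 0, "claw": -1},
    {"x": 0.001, "y": -0.013, "z": 0.15, "rx": 0, "ry": 0, "rz": 0, "claw": -1}
  ]
}}

```text
time: 24.62
tool_pos: [0.4647, 0.1275, 0.0474]
tool_rot: [3.141, -0.0, 0.192]
contact_force: [0.1, 0.0, -1.4]
opening: 0.0175
grip_force: 25.0
```

>>> {"op": "step_arm", "data": {
  "steps": [
    {"x": 0, "y": 0, "z": 0.0006, "rx": 0, "ry": 0, "rz": 0, "claw": -1},
    {"x": 0, "y": 0, "z": 0.0012, "rx": 0, "ry": 0, "rz": 0, "claw": -1},
    {"x": 0, "y": 0, "z": 0.0012, "rx": 0, "ry": 0, "rz": 0, "claw": -1}
  ]
}}

```text
time: 24.87
tool_pos: [0.4646, 0.1278, 0.0468]
tool_rot: [3.141, -0.001, 0.192]
contact_force: [-0.2, -0.1, -2.8]
opening: 0.0177
grip_force: 25.0
```

>>> {"op": "step_arm", "data": {
  "steps": [
    {"x": 0, "y": -0.0015, "z": 0.0006, "rx": 0, "ry": 0, "rz": 0, "claw": -1},
    {"x": 0, "y": -0.0015, "z": 0.0015, "rx": 0, "ry": 0, "rz": 0, "claw": -1},
    {"x": 0, "y": -0.0015, "z": 0.0015, "rx": 0, "ry": 0, "rz": 0, "claw": -1}
  ]
}}

```text
time: 25.12
tool_pos: [0.4649, 0.1289, 0.0462]
tool_rot: [3.141, -0.002, 0.192]
contact_force: [-1.2, -1.0, 6.5]
opening: 0.0178
grip_force: 25.0
```

>>> {"op": "step_arm", "data": {
  "steps": [
    {"x": 0, "y": 0, "z": 0, "rx": 0, "ry": 0, "rz": 0, "claw": -0.25},
    {"x": 0, "y": 0, "z": 0, "rx": 0, "ry": 0, "rz": 0, "claw": -0.25},
    {"x": 0, "y": 0, "z": 0, "rx": 0, "ry": 0, "rz": 0, "claw": -0.25},
    {"x": 0, "y": 0, "z": 0, "rx": 0, "ry": 0, "rz": 0, "claw": -0.25},
    {"x": 0, "y": 0, "z": -0.02, "rx": 0, "ry": 0, "rz": 0, "claw": -0.25},
    {"x": 0, "y": 0, "z": -0.06, "rx": 0, "ry": 0, "rz": 0, "claw": -0.25},
    {"x": 0, "y": 0, "z": -0.11, "rx": 0, "ry": 0, "rz": 0, "claw": -0.25},
    {"x": 0, "y": 0, "z": -0.155, "rx": 0, "ry": 0, "rz": 0, "claw": -0.25},
    {"x": 0.003, "y": 0.05, "z": -0.165, "rx": 0, "ry": 0, "rz": 0.1, "claw": -0.1},
    {"x": 0.007, "y": 0.1, "z": -0.165, "rx": 0, "ry": 0, "rz": 0.2, "claw": -0.1},
    {"x": 0.01, "y": 0.15, "z": -0.165, "rx": 0, "ry": 0, "rz": 0.3, "claw": -0.1},
    {"x": 0.014, "y": 0.19, "z": -0.165, "rx": 0, "ry": 0, "rz": 0.4, "claw": -0.1}
  ]
}}

```text
time: 26.12
tool_pos: [0.5021, -0.0112, 0.1695]
tool_rot: [3.141, -0.001, -0.126]
contact_force: [1.1, 0.2, -0.4]
opening: 0.0414
grip_force: 0.0
```

>>> {"op": "step_arm", "data": {
  "steps": [
    {"x": 0, "y": 0, "z": 0, "rx": 0, "ry": 0, "rz": 0, "claw": -0.1},
    {"x": 0, "y": 0, "z": 0, "rx": 0, "ry": 0, "rz": 0, "claw": -0.1}
  ]
}}

```text
time: 26.28
tool_pos: [0.5018, -0.0103, 0.1687]
tool_rot: [-3.141, 0.001, -0.125]
contact_force: [-0.5, 0.2, -0.1]
opening: 0.0412
grip_force: 0.0
```

```bash
python3 - <<'E'
from h import *
print(T()[:3,3],robot.observe()['opening'])
p,D=read_camera('scene'); cv2.imwrite('pics/s9.png',cv2.resize(p[150:290,140:370],None,fx=3.4,fy=3.4,interpolation=cv2.INTER_CUBIC))
p,D=read_camera('wrist'); knobs('wrist',D)
plan((.518,-.073,.08,-.23))
E
```

```text
[ 0.50176898 -0.0102808   0.16874595] 0.04115035169236552
wrist 50 none
wrist 100 none
wrist 200 none
wrist 500 top z 0.0636 mid [ 0.519  -0.0729] mean [ 0.5193 -0.0723] n 479
x 0.0319 y 0.0803 z 0.1183 rx -0.0001 ry 0.0007 rz 0.1343
```

View pics/s9.png

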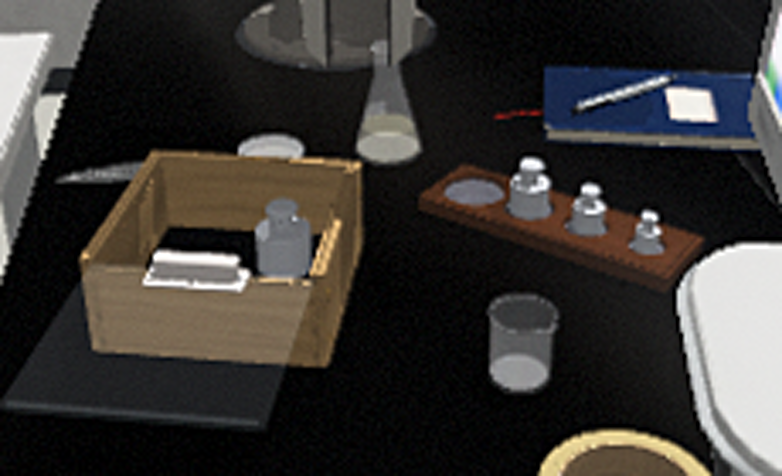

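The scene crop shows 200, 100 and 50 g all upright in their recesses. The 500 g weight is last.

>>> {"op": "step_arm", "data": {
  "steps": [
    {"x": 0.02, "y": 0.04, "z": 0.02, "rx": 0, "ry": 0, "rz": 0.08, "claw": -0.13},
    {"x": 0.032, "y": 0.08, "z": 0.05, "rx": 0, "ry": 0, "rz": 0.135, "claw": -0.13},
    {"x": 0.032, "y": 0.08, "z": 0.09, "rx": 0, "ry": 0, "rz": 0.135, "claw": -0.13},
    {"x": 0.032, "y": 0.08, "z": 0.118, "rx": 0, "ry": 0, "rz": 0.135, "claw": -0.13},
    {"x": 0.032, "y": 0.08, "z": 0.118, "rx": 0, "ry": 0, "rz": 0.135, "claw": -0.13},
    {"x": 0.032, "y": 0.08, "z": 0.118, "rx": 0, "ry": 0, "rz": 0.135, "claw": -0.13}
  ]
}}

```text
time: 26.88
tool_pos: [0.5175, -0.0702, 0.08]
tool_rot: [-3.141, 0.003, -0.226]
contact_force: [0.1, 1.0, 0.6]
opening: 0.04
grip_force: 0.0
```

```bash
python3 - <<'E'
from h import *
p,D=read_camera('wrist'); print(T()[:3,3],robot.observe()['opening'])
P=cloud('wrist',D); m=(np.hypot(P[...,0]-.5185,P[...,1]+.073)<.025)&(P[...,2]>.058)&(P[...,2]<.0665); k=P[m]; print(k.mean(0),(k.min(0)+k.max(0))/2,np.ptp(k,0),len(k))
plan((.518,-.073,.0500,-.23))
E
```

```text
[ 0.51855473 -0.07047045  0.08127182] 0.040115120549843106
[ 0.52106547 -0.07244893  0.06324056] [ 0.51970464 -0.07210933  0.06190234] [0.02357664 0.02357941 0.00771174] 997
x 0.0000 y 0.0035 z 0.0417 rx -0.0000 ry -0.0004 rz 0.0051
```

>>> {"op": "step_arm", "data": {
  "steps": [
    {"x": 0.002, "y": 0.0027, "z": 0, "rx": 0, "ry": 0, "rz": 0.005, "claw": -0.13},
    {"x": 0.002, "y": 0.0027, "z": 0.015, "rx": 0, "ry": 0, "rz": 0.005, "claw": -0.13},
    {"x": 0.002, "y": 0.0027, "z": 0.03, "rx": 0, "ry": 0, "rz": 0.005, "claw": -0.13},
    {"x": 0.002, "y": 0.0027, "z": 0.04, "rx": 0, "ry": 0, "rz": 0.005, "claw": -0.13},
    {"x": 0.002, "y": 0.0027, "z": 0.04, "rx": 0, "ry": 0, "rz": 0.005, "claw": -0.13},
    {"x": 0.002, "y": 0.0027, "z": 0.04, "rx": 0, "ry": 0, "rz": 0.005, "claw": -1},
    {"x": 0.002, "y": 0.0027, "z": 0.04, "rx": 0, "ry": 0, "rz": 0.005, "claw": -1},
    {"x": 0.002, "y": 0.0027, "z": 0.04, "rx": 0, "ry": 0, "rz": 0.005, "claw": -1},
    {"x": 0.002, "y": 0.0027, "z": 0.04, "rx": 0, "ry": 0, "rz": 0.005, "claw": -1},
    {"x": 0.002, "y": 0.0027, "z": 0.04, "rx": 0, "ry": 0, "rz": 0.005, "claw": -1}
  ],
  "squeeze": 40
}}

```text
time: 27.77
tool_pos: [0.5199, -0.0736, 0.0514]
tool_rot: [-3.141, -0.002, -0.232]
contact_force: [0.1, 2.2, 4.1]
opening: 0.0215
grip_force: 40.0
```

>>> {"op": "step_arm", "data": {
  "steps": [
    {"x": 0, "y": 0, "z": 0, "rx": 0, "ry": 0, "rz": 0, "claw": -1},
    {"x": 0, "y": 0, "z": -0.003, "rx": 0, "ry": 0, "rz": 0, "claw": -1},
    {"x": 0, "y": 0, "z": -0.007, "rx": 0, "ry": 0, "rz": 0, "claw": -1},
    {"x": 0, "y": 0, "z": -0.013, "rx": 0, "ry": 0, "rz": 0, "claw": -1},
    {"x": 0, "y": 0, "z": -0.013, "rx": 0, "ry": 0, "rz": 0, "claw": -1}
  ]
}}

```text
time: 28.18
tool_pos: [0.5192, -0.074, 0.0607]
tool_rot: [3.141, -0.0, -0.232]
contact_force: [1.3, 0.2, -5.0]
opening: 0.0211
grip_force: 40.0
```

```bash
python3 - <<'E'
from h import *
p,D=read_camera('wrist'); P=cloud('wrist',D); M=T(); Q=(P-M[:3,3])@M[:3,:3]
m=(abs(Q[...,0])<.02)&(abs(Q[...,1])<.0085)&(Q[...,2]>-.014)&(Q[...,2]<-.003); k=Q[m]; print(len(k),k.min(0),k.max(0),k.mean(0))
plan((.4298,.0897,.17,.2))
E
```

```text
877 [-0.00695815 -0.00849158 -0.01314214] [ 0.01042523  0.00838684 -0.00562466] [ 2.25922099e-03 -3.79853619e-06 -1.09697149e-02]
x -0.1663 y -0.1850 z -0.1462 rx 0.0004 ry -0.0002 rz -0.5501
```

>>> {"op": "step_arm", "data": {
  "steps": [
    {"x": 0, "y": 0, "z": -0.03, "rx": 0, "ry": 0, "rz": 0, "claw": -1},
    {"x": 0, "y": 0, "z": -0.06, "rx": 0, "ry": 0, "rz": 0, "claw": -1},
    {"x": 0, "y": 0, "z": -0.1, "rx": 0, "ry": 0, "rz": 0, "claw": -1},
    {"x": 0, "y": 0, "z": -0.13, "rx": 0, "ry": 0, "rz": 0, "claw": -1},
    {"x": -0.012, "y": -0.014, "z": -0.14, "rx": 0, "ry": 0, "rz": -0.05, "claw": -1},
    {"x": -0.035, "y": -0.038, "z": -0.14, "rx": 0, "ry": 0, "rz": -0.12, "claw": -1},
    {"x": -0.06, "y": -0.066, "z": -0.14, "rx": 0, "ry": 0, "rz": -0.2, "claw": -1},
    {"x": -0.085, "y": -0.095, "z": -0.14, "rx": 0, "ry": 0, "rz": -0.28, "claw": -1},
    {"x": -0.11, "y": -0.122, "z": -0.14, "rx": 0, "ry": 0, "rz": -0.36, "claw": -1},
    {"x": -0.135, "y": -0.15, "z": -0.14, "rx": 0, "ry": 0, "rz": -0.44, "claw": -1},
    {"x": -0.155, "y": -0.172, "z": -0.14, "rx": 0, "ry": 0, "rz": -0.51, "claw": -1},
    {"x": -0.166, "y": -0.185, "z": -0.14, "rx": 0, "ry": 0, "rz": -0.55, "claw": -1}
  ]
}}

```text
time: 29.23
tool_pos: [0.427, 0.092, 0.1644]
tool_rot: [-3.14, 0.003, 0.206]
contact_force: [0.1, 0.0, -4.7]
opening: 0.0214
grip_force: 40.0
```

>>> {"op": "step_arm", "data": {
  "steps": [
    {"x": 0, "y": 0, "z": 0, "rx": 0, "ry": 0, "rz": 0, "claw": -1},
    {"x": 0, "y": 0, "z": 0, "rx": 0, "ry": 0, "rz": 0, "claw": -1}
  ]
}}

```text
time: 29.4
tool_pos: [0.429, 0.0905, 0.1648]
tool_rot: [3.141, 0.001, 0.202]
contact_force: [0.6, -0.1, -4.9]
opening: 0.0211
grip_force: 40.0
```

```bash
python3 - <<'E'
from h import *
print(T()[:3,3]); plan((.4298,.0897,.057,.2))
E
```

```text
[0.42901402 0.09045636 0.16478014]
x 0.0010 y 0.0012 z 0.1437 rx 0.0001 ry 0.0014 rz 0.0027
```

>>> {"op": "step_arm", "data": {
  "steps": [
    {"x": 0, "y": 0.001, "z": 0.03, "rx": 0, "ry": 0, "rz": 0, "claw": -1},
    {"x": 0, "y": 0.001, "z": 0.06, "rx": 0, "ry": 0, "rz": 0, "claw": -1},
    {"x": 0, "y": 0.001, "z": 0.09, "rx": 0, "ry": 0, "rz": 0, "claw": -1},
    {"x": 0, "y": 0.001, "z": 0.11, "rx": 0, "ry": 0, "rz": 0, "claw": -1},
    {"x": 0, "y": 0.001, "z": 0.123, "rx": 0, "ry": 0, "rz": 0, "claw": -1},
    {"x": 0, "y": 0.001, "z": 0.132, "rx": 0, "ry": 0, "rz": 0, "claw": -1},
    {"x": 0, "y": 0.001, "z": 0.138, "rx": 0, "ry": 0, "rz": 0, "claw": -1},
    {"x": 0, "y": 0.001, "z": 0.142, "rx": 0, "ry": 0, "rz": 0, "claw": -1},
    {"x": 0, "y": 0.001, "z": 0.1435, "rx": 0, "ry": 0, "rz": 0, "claw": -1},
    {"x": 0, "y": 0.001, "z": 0.1435, "rx": 0, "ry": 0, "rz": 0, "claw": -1}
  ]
}}

```text
time: 30.23
tool_pos: [0.4304, 0.089, 0.0578]
tool_rot: [3.141, -0.001, 0.2]
contact_force: [0.8, 0.1, -4.3]
opening: 0.0212
grip_force: 40.0
```

>>> {"op": "step_arm", "data": {
  "steps": [
    {"x": 0, "y": 0, "z": 0.0006, "rx": 0, "ry": 0, "rz": 0, "claw": -1},
    {"x": 0, "y": 0, "z": 0.0012, "rx": 0, "ry": 0, "rz": 0, "claw": -1},
    {"x": 0, "y": 0, "z": 0.0012, "rx": 0, "ry": 0, "rz": 0, "claw": -1}
  ]
}}

```text
time: 30.48
tool_pos: [0.4303, 0.0891, 0.057]
tool_rot: [3.141, -0.001, 0.2]
contact_force: [-0.7, -1.0, -5.2]
opening: 0.0218
grip_force: 40.0
```

>>> {"op": "step_arm", "data": {
  "steps": [
    {"x": 0, "y": 0, "z": 0.0007, "rx": 0, "ry": 0, "rz": 0, "claw": -1},
    {"x": 0, "y": 0, "z": 0.0014, "rx": 0, "ry": 0, "rz": 0, "claw": -1},
    {"x": 0, "y": 0, "z": 0.0014, "rx": 0, "ry": 0, "rz": 0, "claw": -1}
  ]
}}

```text
time: 30.73
tool_pos: [0.4307, 0.0893, 0.0563]
tool_rot: [3.142, -0.002, 0.2]
contact_force: [-0.7, 2.4, 3.8]
opening: 0.0213
grip_force: 40.0
```

>>> {"op": "step_arm", "data": {
  "steps": [
    {"x": 0, "y": 0, "z": 0.0006, "rx": 0, "ry": 0, "rz": 0, "claw": -1},
    {"x": 0, "y": 0, "z": 0.001, "rx": 0, "ry": 0, "rz": 0, "claw": -1},
    {"x": 0, "y": 0, "z": 0.001, "rx": 0, "ry": 0, "rz": 0, "claw": -1}
  ]
}}

```text
time: 30.98
tool_pos: [0.4309, 0.0895, 0.0562]
tool_rot: [-3.142, -0.002, 0.2]
contact_force: [-1.6, 2.7, 10.9]
opening: 0.0215
grip_force: 40.0
```

>>> {"op": "step_arm", "data": {
  "steps": [
    {"x": 0, "y": 0, "z": 0, "rx": 0, "ry": 0, "rz": 0, "claw": -0.2},
    {"x": 0, "y": 0, "z": 0, "rx": 0, "ry": 0, "rz": 0, "claw": -0.2},
    {"x": 0, "y": 0, "z": 0, "rx": 0, "ry": 0, "rz": 0, "claw": -0.2},
    {"x": 0, "y": 0, "z": 0, "rx": 0, "ry": 0, "rz": 0, "claw": -0.2},
    {"x": 0, "y": 0, "z": -0.02, "rx": 0, "ry": 0, "rz": 0, "claw": -0.2},
    {"x": 0, "y": 0, "z": -0.06, "rx": 0, "ry": 0, "rz": 0, "claw": -0.2},
    {"x": 0, "y": 0, "z": -0.11, "rx": 0, "ry": 0, "rz": 0, "claw": -0.2},
    {"x": 0, "y": 0, "z": -0.16, "rx": 0, "ry": 0, "rz": 0, "claw": -0.2},
    {"x": 0, "y": 0.05, "z": -0.19, "rx": 0, "ry": 0, "rz": 0, "claw": -0.2},
    {"x": 0, "y": 0.1, "z": -0.2, "rx": 0, "ry": 0, "rz": 0, "claw": -0.2},
    {"x": 0, "y": 0.15, "z": -0.2, "rx": 0, "ry": 0, "rz": 0, "claw": -0.2},
    {"x": 0, "y": 0.2, "z": -0.2, "rx": 0, "ry": 0, "rz": 0, "claw": -0.2}
  ]
}}

```text
time: 31.98
tool_pos: [0.4604, -0.0597, 0.206]
tool_rot: [3.14, -0.002, 0.201]
contact_force: [0.7, -0.4, -0.9]
opening: 0.0365
grip_force: 0.0
```

>>> {"op": "step_arm", "data": {
  "steps": [
    {"x": 0, "y": 0.04, "z": 0, "rx": 0, "ry": 0, "rz": 0, "claw": -0.2},
    {"x": 0, "y": 0.04, "z": 0, "rx": 0, "ry": 0, "rz": 0, "claw": -0.2},
    {"x": 0, "y": 0.04, "z": 0, "rx": 0, "ry": 0, "rz": 0, "claw": -0.2}
  ]
}}

```text
time: 32.23
tool_pos: [0.4657, -0.0886, 0.2045]
tool_rot: [-3.141, 0.001, 0.197]
contact_force: [-0.9, 1.3, -0.1]
opening: 0.0368
grip_force: 0.0
```

```bash
python3 - <<'E'
from h import *
pics=[]
for c in ['top','wrist']:
    p,D=read_camera(c); P=cloud(c,D); pics.append(p)
    for n,x,y,h,r in [(50,.532,.2077,.031,6.5),(100,.498,.1683,.037,8),(200,.4638,.129,.044,10),(500,.4298,.0898,.054,12)]:
        m=(np.hypot(P[...,0]-x,P[...,1]-y)<.026)&(abs(P[...,2]-(.013+h))<.004); k=P[m]
        if len(k): print(c,n,((k.min(0)+k.max(0))/2-[x,y,0]).round(4)[:2]*1000,'top',k[:,2].max().round(4),'nominal',.013+h,len(k))
    if c=='top':
        b=nets.landmark_of('top','beaker')[0]['pixel']; print('beaker',atz('top',b,0))
s,_=read_camera('scene')
a=cv2.resize(s[150:290,140:370],None,fx=2.6,fy=2.6,interpolation=cv2.INTER_CUBIC); t=cv2.resize(pics[0][170:275,140:260],(280,245)); 
a[:245,-280:]=t; cv2.imwrite('pics/f.png',a)
E
```

```text
top 50 [-1.1  0.5] top 0.0477 nominal 0.044 27
top 100 [-2.9  1.3] top 0.0536 nominal 0.049999999999999996 38
top 200 [-1.7 -0.2] top 0.0606 nominal 0.056999999999999995 60
top 500 [-1.9  0.7] top 0.0708 nominal 0.067 94
beaker [0.66355873 0.0932522  0.        ]
wrist 50 [-0.1 -1.8] top 0.0459 nominal 0.044 61
wrist 100 [-1.  -0.1] top 0.0524 nominal 0.049999999999999996 99
wrist 200 [-0.5 -0.4] top 0.0587 nominal 0.056999999999999995 184
wrist 500 [-1.5 -0.8] top 0.0687 nominal 0.067 287
```

View pics/f.png

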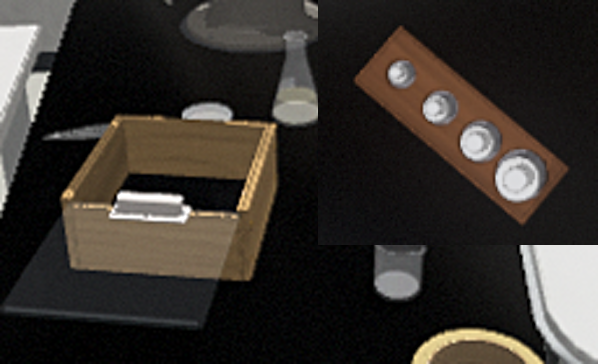

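All four weights stand centred in their recesses (inset at (400,72), (438,106), (480,141), (520,177)). Offsets are at most about 3 mm and the top heights agree. The case is empty, with the lid open. Handing in.

```bash
python3 -c "
from cell import robot
print(robot.hand_in())"
```

```text
the job is handed in; nothing more can be done
None
```

The lid is fully open and all four weights stand upright in their own recesses, within about 3 mm of centre; the beaker was not touched, and the job is handed in at about 32 s, though the hand-in call returned no verdict.

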